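Load bronze bushes into a tray, push it over the gap onto the granite plate and pin it

ROBOT

A 7-joint arm with a two-finger parallel gripper is mounted at the origin on a cart in front of the work surface, level with it; the furniture and walls round the work are solid. World frame = base frame: x ahead of the robot, y to its left, z up, the work surface at z = 0. Lengths are in m, angles in rad, forces in N, time in s.
With the tool pointing down it reaches from about 0.425 to 0.925 m from the base axis. Payload 6.8 kg.
Tool frame: the origin (TCP) lies on the centre line of the jaws, within the pads' length; the fingertips stand 19 mm ahead of it and the grasp point (between the pads) is the TCP; z points along the fingers, y is the line along which they close (so a half turn about z gives the same grasp; the last joint's range is limited). The gripper opens to 85 mm and grips with 20 to 120 N. Pads are 22 mm wide; open, the fingers measure 114 mm over their backs; the gripper's body (76 mm by 85 mm) begins 54 mm behind the grasp point. The pads swing forward as they close: fully open they stand 13 mm farther back than shut.
Start: joints at [1.22, 0.477, 0.022, 1.555, -0.011, 1.109, -0.083], TCP at [0.162, -0.655, 0.25] pointing down, gripper open.
Joint ranges: [-2.96, 2.96], [-0.34, 2.1], [-1.41, 1.46], [0.24, 2.44], [-1.37, 4.51], [0.17, 1.92], [-2.96, 2.96]. Speed limits (rad/s): [2.39, 2.39, 3.14, 3.14, 3.14, 3.14, 3.14].

INTERFACE

Orientations are given as a rotation vector (axis times angle).
In Python, from bench import r gives the robot as it stands. The module is installed in compiled form; this text tells all that it offers.
- The arm moves only by the tool arm_command, never from a script. Its argument "rows" is a list of rows, each an object of numbers: "fingers": the opening, from -1 (shut) to 1 (fully open); "x", "y", "z": the shift along the tool's x, y, z in m; "ax", "ay", "az": the turn, a rotation vector about the tool's x, y, z in degrees. In form: [{"fingers": .., "x": .., "y": .., "z": .., "ax": .., "ay": .., "az": ..}, ...]. A call has 1 to 10 rows; each row shifts and turns the commanded pose from where the row before left it, along the tool's axes as they then stand; what a row does not reach is not made up. A row lasts 1/12 s, in which the tool goes at most 41.7 mm and 7.16 degrees, less where a joint would pass 70% of its speed; a pose out of reach is approached as far as the arm can. A call is refused whole if a number of a shift passes 0.0417 or a number of a turn 7.16, either way. A call with a gripper value outside its range is refused whole. The fingers move at their own pace and stop on an object; "grip_force" is the grip in N (left out, the last holds). Time passes only in rows, so rows that do not move let the fingers close. It gives the time, the measured TCP pose, the force, the opening and the grip force at its end, in the units of the state.
- r.get_obs(): the state, without advancing time (a new reading comes with each control period).
- r.grab_frame(name): name is "scene" or "top" or "wrist"; returns a dict with "frame" (384x512x3 uint8, red, green, blue), "depth" (384x512 float32, m along the optical axis (not along the pixel's ray), 0 where there is no reading), "K" (3x3 intrinsics, pixels), "world_from_camera" (4x4, takes a point from camera to world coordinates). Camera axes: x right, y down, z forward; pixel columns grow to the right and rows downward; lengths in m; the calibration is good to about 2 mm. A picture is of the moment at which its call begins.
- r.hand_in(): hands the job in; it is judged then, once.
The state is a dict: "clock": time; "joints": joint angles; "qvel": joint speeds; "tau": joint torques, N m; "tcp_pos": TCP position; "orientation": TCP orientation; "contact_force": force on the tool from outside, world axes, zero at the start; "moment": the same for the moment, N m; "grip_width": finger opening in m; "gripper_force": force on a finger pad.
Only numpy, scipy, OpenCV 4.12 (cv2) and the standard library are available. Lean on these libraries where they do the work, as an engineer would, in place of code of your own. Each camera call takes 0.05 s, during which the arm holds its last target. There are 200 camera calls.

TASK

With the tray still pinned to the loading stand, stand every bronze bush from the bench in a bay of it, one to a bay, with the two bays next to the push wall filled in any case so that it is not nose-heavy; then draw the locking pin and park it upright in its drilled block. Push the loaded tray along the stand and across the open gap onto the granite plate, sliding it level without lifting it or letting its nose sag into the gap, until its front wall is fully home against the fork bracket. Finally put the pin down through the bracket and the eye of the tray's tongue until its collar sits on the bracket, and leave the other things on the bench where they are.

Things in the scene. Friction and masses are not known exactly. Their poses are not given: they have to be found in the camera images.
- tray: Loose aluminium tray, 0.45 kg empty, 236 x 72 mm, on the stand. Origin: centre of the deck's underside; x towards its tongue (the way it travels), y left of that, z up. Deck 5 mm thick, lips to z = 14 mm, 4 mm dividers to z = 12 mm: four bays in a row, 54 mm (x) by 64 mm. Front wall at x = 118 mm. The tongue in front, 34 mm wide, 5 mm thick, ends at x = 154 mm with an upward bevel.
- push_wall (a point): Outer (rear) face of the tray's plain push wall, x = -118 mm, mid width, 14 mm above the tray's underside; axes as the tray's. The wall spans the full 72 mm, is 4 mm thick and reaches 26 mm above the underside.
- tray_eye (a point): Centre of the 14 mm hole in the tray's tongue, at its upper face: x = 137 mm in the tray's frame.
- bay_1 (a point): Centre of the deck floor of tray bay 1 (bay 1 is next to the push wall, bay 4 next to the tongue), 5 mm above the tray's underside. A bush stands in it when its underside is here; it has about 3 mm to spare either way along the tray and 8 mm across.
- bay_2 (a point): Centre of the deck floor of tray bay 2 (bay 1 is next to the push wall, bay 4 next to the tongue), 5 mm above the tray's underside. A bush stands in it when its underside is here; it has about 3 mm to spare either way along the tray and 8 mm across.
- bay_3 (a point): Centre of the deck floor of tray bay 3 (bay 1 is next to the push wall, bay 4 next to the tongue), 5 mm above the tray's underside. A bush stands in it when its underside is here; it has about 3 mm to spare either way along the tray and 8 mm across.
- bay_4 (a point): Centre of the deck floor of tray bay 4 (bay 1 is next to the push wall, bay 4 next to the tongue), 5 mm above the tray's underside. A bush stands in it when its underside is here; it has about 3 mm to spare either way along the tray and 8 mm across.
- stand: Loading stand, fixed: a steel slide table 240 mm (x) by 96 mm, top 45 mm above the bench, no edges or stops. Origin: centre of its foot, on the bench. x is the push direction, towards the granite plate, and in line with the plate's x within 2 mm.
- stand_hole (a point): Mouth of the 12 mm through hole in the stand's top plate (10 mm thick), at its upper face. At the start the pin locks the tray here: it stands through the tongue's eye and this hole, collar on the tongue.
- stand_edge (a point): Middle of the stand's front edge, at the level of its top, where the gap begins.
- plate: Black granite plate, fixed, 290 mm (x) by 110 mm, top 45 mm above the bench. Origin: centre of its foot; x is the push direction. Two 10 mm high rails leave a lane 75 mm wide (x = -70 to 80 mm), flared to 95 mm at x = -125 mm. The fork bracket's front face, where the tray's front wall stops, is at x = 97 mm; with the tray home the tray's origin is at x = -21 mm and its tongue in the bracket's 9 mm high slot.
- plate_edge (a point): Middle of the plate's entry edge, at the level of its top (same level as the stand), where the open gap of 115 to 130 mm ends.
- bracket_hole (a point): Centre of the mouth of the 12 mm vertical hole in the top of the fork bracket, 17 mm above the granite. The hole goes on through the slot and 26 mm down into the granite.
- pin: Locking pin, 0.07 kg; at the start it locks the tray to the stand. Origin: at its tip (lower end), z up the pin. Shank 10 mm diameter, 37 mm long, tapered over the lowest 6 mm; then a collar 18 mm diameter, 8 mm high, then a round black grip 22 mm diameter from z = 45 to 73 mm. Fully home, its collar rests on the bracket, its tip 37 mm below the bracket's top.
- park_block: Fixed dark steel block, 44 x 44 mm, 42 mm high, with one empty vertical 13 mm hole, 40 mm deep, in the middle of its top: the pin's parking place (parked, its collar rests on the block). Origin: centre of its foot.
- bush_1: Flanged bronze bush, 0.22 kg (maybe absent), standing on its flange: flange 47 mm diameter, 13 mm thick, below; hub 32 mm diameter, from 13 to 32 mm above the foot, to be gripped from above. Origin: centre of its foot, z up.
- bush_2: Flanged bronze bush, 0.22 kg (maybe absent), standing on its flange: flange 47 mm diameter, 13 mm thick, below; hub 32 mm diameter, from 13 to 32 mm above the foot, to be gripped from above. Origin: centre of its foot, z up.
- bush_3: Flanged bronze bush, 0.22 kg (maybe absent), standing on its flange: flange 47 mm diameter, 13 mm thick, below; hub 32 mm diameter, from 13 to 32 mm above the foot, to be gripped from above. Origin: centre of its foot, z up.
- bush_4: Flanged bronze bush, 0.22 kg (maybe absent), standing on its flange: flange 47 mm diameter, 13 mm thick, below; hub 32 mm diameter, from 13 to 32 mm above the foot, to be gripped from above. Origin: centre of its foot, z up.
- master_ring: Bystander: steel setting ring, 76 mm diameter, 25 mm high. Origin: centre of its foot.
- micrometer: Bystander: outside micrometer lying flat, 145 mm long. Origin: centre of its foot.
- grease_tub: Bystander: white tub with lid, 76 mm diameter, 58 mm high. Origin: centre of its foot.
- seat_ring: Bystander: flat turned steel ring, 54 mm diameter, 12 mm high, on the bench near the bushes. Origin: centre of its foot.
There are look-alikes about, which are no part of the job. Leave any pink or turquoise look-alike of the bush_3 alone.

How it is judged:
By the outcome, as a careful person would: the job done as asked, in the order asked, and still so for the second after the job is handed in, with the robot touching nothing.
Of bush_1, bush_2, bush_3, bush_4 only 3 to 4 are there at a start; the rules pass over those that are not, and their reading is None.
At some moment in a run one of bush_1, bush_2, bush_3, bush_4 may be knocked a few centimetres aside while the robot is not near it.
It also fails if it takes over 192 s, if anything falls off the work surface, if the arm or the gripper's body presses on something with over 40 N, if the wrist force passes 120 N, or if a joint passes its speed limit or range.

## Working session

There is one attempt and no reset: what is moved stays moved. The work goes in short steps, Python scripts to look and compute and a tool call to move; the robot and the scene stay as the last step left them, time stands still between calls to the robot, and variables do not carry over. Pictures are saved under pics/ and viewed, at most 14 in all, crops included, and the job is handed in when it is done.

Besides the shell and the picture viewer there is one more tool, called after "Emit:" as a command line: name --argument value ..., lists and objects as JSON in quotes. arm_command: Moves the arm, as the interface text tells. Its arguments: {"type":"object","properties":{"rows":{"type":"array"},"grip_force":{"type":"number"}},"required":["rows"]}

```bash
mkdir -p pics; cat > h.py <<'E'
import numpy as np, cv2
from scipy.spatial.transform import Rotation as R
from bench import r
def grab(n,save=None):
    f=r.grab_frame(n); f={k:np.array(v) for k,v in f.items()}
    if save: cv2.imwrite('pics/'+save,cv2.cvtColor(f['frame'],cv2.COLOR_RGB2BGR))
    return f
def ray(f,u,v,z):
    T=f['world_from_camera']; d=T[:3,:3]@np.linalg.inv(f['K'])@np.array([u,v,1.]); o=T[:3,3]
    return o+d*(z-o[2])/d[2]
def cloud(f):
    h,w=f['depth'].shape; v,u=np.mgrid[:h,:w]; T=f['world_from_camera']
    p=np.stack([u,v,np.ones_like(u)],-1)@np.linalg.inv(f['K']).T*f['depth'][...,None]
    return p@T[:3,:3].T+T[:3,3]
E
python3 - <<'E'
from h import *
o=r.get_obs(); print({k:np.round(v,3).tolist() for k,v in o.items()})
for n in('top','scene'):
    f=grab(n,n+'0.png'); print(n,np.round(f['K'],1).tolist(),np.round(f['world_from_camera'],3).tolist()); np.savez(n+'0.npz',**f)
E
```

```text
{'clock': 0.0, 'joints': [1.22, 0.478, 0.022, 1.556, -0.011, 1.109, -0.083], 'qvel': [-0.001, 0.002, -0.0, -0.0, 0.0, -0.001, -0.0], 'tau': [-0.0, -59.644, 1.608, -28.12, 0.012, 0.009, 0.0], 'tcp_pos': [0.162, -0.655, 0.249], 'orientation': [-3.117, -0.38, 0.001], 'contact_force': [1.25, 0.101, -0.08], 'moment': [0.042, -0.024, 0.007], 'gripper_force': 0.0, 'grip_width': 0.086}
top [[403.8, 0.0, 251.8], [0.0, 403.8, 193.8], [0.0, 0.0, 1.0]] [[0.003, -0.981, 0.193, 0.342], [-1.0, -0.005, -0.006, -0.029], [0.007, -0.193, -0.981, 1.14], [0.0, 0.0, 0.0, 1.0]]
scene [[424.9, 0.0, 258.7], [0.0, 424.9, 191.5], [0.0, 0.0, 1.0]] [[0.523, -0.453, 0.722, -0.316], [-0.852, -0.268, 0.449, -0.584], [-0.01, -0.851, -0.526, 0.685], [0.0, 0.0, 0.0, 1.0]]
```

View pics/top0.png

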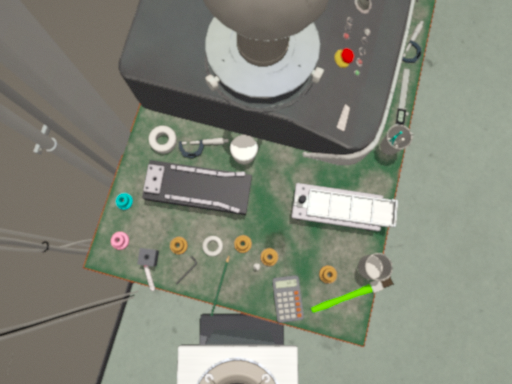

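View pics/scene0.png

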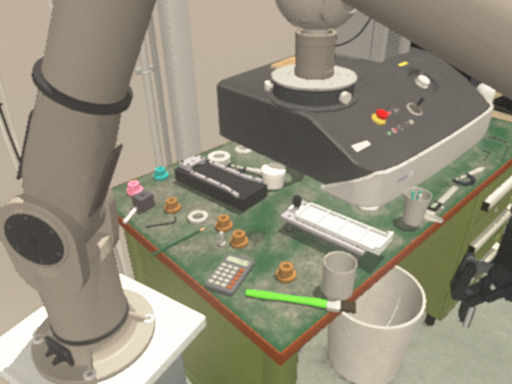

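The top view shows four bronze bushes at about (178,245), (243,243), (269,257) and (328,274). The pink (119,241) and turquoise (124,201) look-alikes are to be left alone. The tray is on its stand at (345,207) with the pin at (302,199). The plate is at (198,188) with its bracket at (154,178), and the park block is at (147,258).

```bash
cat > m.py <<'E'
from h import *
f=dict(np.load('top0.npz')); P=cloud(f); hsv=cv2.cvtColor(f['frame'],cv2.COLOR_RGB2HSV)
roi=np.zeros(P.shape[:2],bool); roi[150:320,90:410]=1
def comps(m,a=25):
    n,l,s,c=cv2.connectedComponentsWithStats((m&roi).astype(np.uint8))
    return [(l==i,c[i],s[i,4]) for i in range(1,n) if s[i,4]>=a]
H,S,V=cv2.split(hsv)
for m,c,a in comps((H>8)&(H<25)&(S>110)&(V>80)):
    z=P[...,2][m]; top=m&(P[...,2]>0.022)
    q=P[top]; print('bronze',c.round(1),a,'ztop',np.percentile(z,90).round(3),'xy',np.median(q[:,:2],0).round(4) if len(q) else 0,'ray16',ray(f,*c,0.02).round(4))
# tray/stand/plate heights
for m,c,a in comps((P[...,2]>0.038)&(P[...,2]<0.085),60):
    q=P[m][:,:2].astype(np.float32); r_=cv2.minAreaRect(q); print('high',c.round(1),a,np.round(r_[0],4),np.round(r_[1],4),round(r_[2],2), np.percentile(P[m][:,2],[5,50,95]).round(3))
b=cv2.cvtColor(f['frame'],cv2.COLOR_RGB2BGR)
cv2.imwrite('pics/crop1.png',cv2.resize(b[150:300,95:405],None,fx=2.58,fy=2.58,interpolation=cv2.INTER_CUBIC))
E
python3 m.py
```

```text
bronze [242.5 243.5] 226 ztop 0.034 xy [ 0.4224 -0.0097] ray16 [ 0.4218 -0.0107  0.02  ]
bronze [178.4 245.1] 229 ztop 0.034 xy [0.4169 0.1678] ray16 [0.4167 0.1657 0.02  ]
bronze [268.9 256.6] 228 ztop 0.034 xy [ 0.3874 -0.0832] ray16 [ 0.3865 -0.0835  0.02  ]
bronze [327.4 274. ] 239 ztop 0.034 xy [ 0.3402 -0.2433] ray16 [ 0.34   -0.2427  0.02  ]
bronze [111.9 275.5] 58 ztop 0.002 xy 0 ray16 [0.3342 0.3425 0.02  ]
bronze [252.7 315.3] 39 ztop 0.002 xy 0 ray16 [ 0.2313 -0.0396  0.02  ]
high [243.4 154.6] 243 [ 0.6645 -0.0103] [0.0732 0.0307] 88.24 [0.047 0.059 0.062]
high [324.1 157.6] 281 [ 0.654  -0.2504] [0.1527 0.0185] 78.52 [0.049 0.068 0.083]
high [ 97.1 161.2] 78 [0.6448 0.3959] [0.0145 0.0345] 9.49 [0.039 0.058 0.081]
high [196.7 185.9] 4110 [0.579  0.1176] [0.2906 0.1122] 81.87 [0.043 0.047 0.063]
high [ 97.2 175. ] 65 [0.6036 0.389 ] [0.0104 0.0242] 48.52 [0.043 0.063 0.083]
high [343.6 207.1] 3419 [ 0.5215 -0.2869] [0.2738 0.0974] 81.84 [0.044 0.05  0.061]
high [146.  256.4] 257 [0.3848 0.2474] [0.0446 0.0438] 83.93 [0.04  0.043 0.046]
high [377.6 266.3] 311 [ 0.3605 -0.3631] [0.0692 0.0689] 32.41 [0.04  0.064 0.083]
```

View pics/crop1.png

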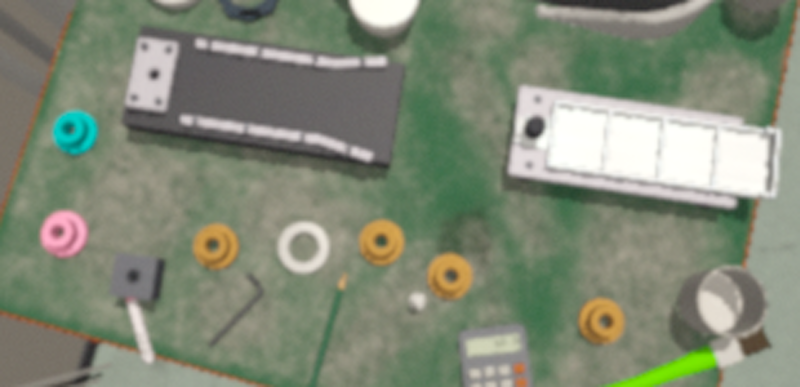

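Emit:
arm_command --rows '[{"az": -6.8,"fingers": 1},{"az": -6.8},{"az": -6.8},{"az": -6.8},{"az": -6.8},{"az": -6.8},{"az": -6.8},{"az": -6.8},{"az": -6.8},{"az": -6.8}]'

```text
validation failed for argument at $.ro...
```

Emit:
arm_command --rows '[{"x": 0.028,"y": 0.022},{"x": 0.028,"y": 0.022},{"x": 0.028,"y": 0.022},{"x": 0.028,"y": 0.022},{"x": 0.028,"y": 0.022},{"x": 0.028,"y": 0.022},{"x": 0.028,"y": 0.022},{"x": 0.028,"y": 0.022},{"x": 0.028,"y": 0.022},{"x": 0.028,"y": 0.022}]'

```text
validation failed for argument at $.ro...
```

Emit:
arm_command --rows '[{"x": 0.028,"y": 0.022},{"x": 0.028,"y": 0.022},{"x": 0.028,"y": 0.022},{"x": 0.028,"y": 0.022},{}]'

```text
validation failed for argument at $.ro...
```

```bash
cat >> h.py <<'E'
YAW=81.85
def R0(yaw=None):
    a=np.radians(YAW if yaw is None else yaw); x=np.array([np.cos(a),np.sin(a),0]); z=np.array([0,0,-1.]); return np.stack([x,np.cross(z,x),z],1)
def go(x,y,z,yaw=None):
    "tool-axes shift and remaining turn (deg) to a target, tool down"
    o=r.get_obs(); C=R.from_rotvec(o['orientation']).as_matrix(); Rt=R0(yaw)
    print('shift mm',(C.T@(np.array([x,y,z])-o['tcp_pos'])*1000).round(1),'turn',np.degrees(R.from_matrix(C.T@Rt).as_rotvec()).round(2),'tcp',np.round(o['tcp_pos'],4),'t',round(o['clock'],1),'F',np.round(o['contact_force'],1),'w',round(o['grip_width'],4),'j',np.round(o['joints'],2))
E
python3 - <<'E'
from h import *
go(.52,-.287,.25); f=grab('wrist','w1.png'); np.savez('w1.npz',**f); print(f['world_from_camera'].round(3))
E
```

```text
shift mm [ 4.358e+02 -2.709e+02 -2.000e-01] turn [-8.000e-02 -5.000e-02 -6.794e+01] tcp [ 0.1622 -0.6547  0.2494] t 0.1 F [-0.7 -0.4  0.7] w 0.0853 j [ 1.22  0.48  0.02  1.56 -0.01  1.11 -0.08]
[[ 0.241 -0.929 -0.283  0.234]
 [-0.971 -0.23  -0.07  -0.638]
 [ 0.     0.291 -0.957  0.374]
 [ 0.     0.     0.     1.   ]]
```

View pics/w1.png

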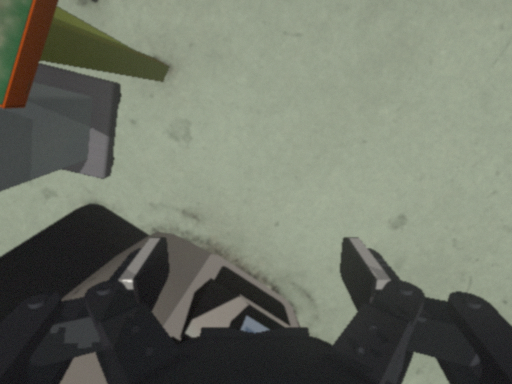

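The moves were refused, so the arm is still over the floor; the fingers show at (150,265) and (365,265). I'll resend with every field filled in.

Emit:
arm_command --rows '[{"fingers": 1,"x": 0,"y": 0,"z": 0,"ax": 0,"ay": 0,"az": -6.8},{"fingers": 1,"x": 0,"y": 0,"z": 0,"ax": 0,"ay": 0,"az": -6.8},{"fingers": 1,"x": 0,"y": 0,"z": 0,"ax": 0,"ay": 0,"az": -6.8},{"fingers": 1,"x": 0,"y": 0,"z": 0,"ax": 0,"ay": 0,"az": -6.8},{"fingers": 1,"x": 0,"y": 0,"z": 0,"ax": 0,"ay": 0,"az": -6.8},{"fingers": 1,"x": 0,"y": 0,"z": 0,"ax": 0,"ay": 0,"az": -6.8},{"fingers": 1,"x": 0,"y": 0,"z": 0,"ax": 0,"ay": 0,"az": -6.8},{"fingers": 1,"x": 0,"y": 0,"z": 0,"ax": 0,"ay": 0,"az": -6.8},{"fingers": 1,"x": 0,"y": 0,"z": 0,"ax": 0,"ay": 0,"az": -6.8},{"fingers": 1,"x": 0,"y": 0,"z": 0,"ax": 0,"ay": 0,"az": -6.8}]' --grip_force 60

```text
clock: 0.98
tcp_pos: [0.1622, -0.655, 0.2499]
orientation: [-2.366, -2.066, -0.0]
contact_force: [-0.1, -0.3, -0.3]
grip_width: 0.0856
gripper_force: 0.0
```

Emit:
arm_command --rows '[{"fingers": 1,"x": 0.03,"y": 0.022,"z": 0,"ax": 0,"ay": 0,"az": 0},{"fingers": 1,"x": 0.03,"y": 0.022,"z": 0,"ax": 0,"ay": 0,"az": 0},{"fingers": 1,"x": 0.03,"y": 0.022,"z": 0,"ax": 0,"ay": 0,"az": 0},{"fingers": 1,"x": 0.03,"y": 0.022,"z": 0,"ax": 0,"ay": 0,"az": 0},{"fingers": 1,"x": 0.03,"y": 0.022,"z": 0,"ax": 0,"ay": 0,"az": 0},{"fingers": 1,"x": 0.03,"y": 0.022,"z": 0,"ax": 0,"ay": 0,"az": 0},{"fingers": 1,"x": 0.03,"y": 0.022,"z": 0,"ax": 0,"ay": 0,"az": 0},{"fingers": 1,"x": 0.03,"y": 0.022,"z": 0,"ax": 0,"ay": 0,"az": 0},{"fingers": 1,"x": 0.03,"y": 0.022,"z": 0,"ax": 0,"ay": 0,"az": 0},{"fingers": 1,"x": 0.03,"y": 0.022,"z": 0,"ax": 0,"ay": 0,"az": 0}]'

```text
clock: 1.82
tcp_pos: [0.4231, -0.3877, 0.2502]
orientation: [-2.373, -2.059, 0.0]
contact_force: [1.0, -0.8, 0.8]
grip_width: 0.0854
gripper_force: 0.0
```

Emit:
arm_command --rows '[{"fingers": 1,"x": 0.03,"y": 0.02,"z": 0,"ax": 0,"ay": 0,"az": 0},{"fingers": 1,"x": 0.03,"y": 0.02,"z": 0,"ax": 0,"ay": 0,"az": 0},{"fingers": 1,"x": 0.01,"y": 0.02,"z": 0,"ax": 0,"ay": 0,"az": 0},{"fingers": 1,"x": 0,"y": 0.02,"z": 0,"ax": 0,"ay": 0,"az": 0},{"fingers": 1,"x": 0,"y": 0,"z": 0,"ax": 0,"ay": 0,"az": 0},{"fingers": 1,"x": 0,"y": 0,"z": 0,"ax": 0,"ay": 0,"az": 0}]'

```text
clock: 2.32
tcp_pos: [0.5119, -0.3306, 0.2498]
orientation: [-2.371, -2.06, -0.0]
contact_force: [-0.5, 0.4, -0.2]
grip_width: 0.085
gripper_force: 0.0
```

```bash
python3 - <<'E'
from h import *
go(.52,-.287,.25); f=grab('wrist','w2.png'); np.savez('w2.npz',**f); print(f['world_from_camera'].round(3))
E
```

```text
shift mm [44.3  1.9 -0.2] turn [-0.03 -0.03  0.14] tcp [ 0.5119 -0.3306  0.2498] t 2.3 F [-0.5  0.4 -0.2] w 0.085 j [ 0.78  0.4  -0.4   1.7   0.17  1.08  0.18]
[[ 0.99  -0.133 -0.042  0.523]
 [-0.139 -0.947 -0.289 -0.258]
 [-0.001  0.292 -0.957  0.374]
 [ 0.     0.     0.     1.   ]]
```

View pics/w2.png

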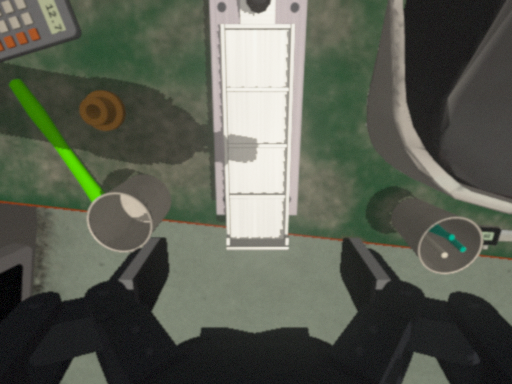

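The wrist view shows the tray with its push wall at (258,247), dividers near rows 88, 143 and 193, and the pin at (258,4). The nearest bush is at (102,110).

```bash
python3 - <<'E'
from h import *
f=dict(np.load('w2.npz'))
for n,u,v,z in [('rearL',227,248,.071),('rearR',289,248,.071),('frL',222,27,.059),('frR',292,27,.059),('d34',257,88,.057),('d23',257,143,.057),('d12',257,193.5,.057)]: print(n,ray(f,u,v,z).round(4))
P=cloud(f); z=P[...,2]; m=(z>.047)&(z<.066); m[:, :210]=0; m[:,305:]=0
q=P[m][:,:2].astype(np.float32); print(cv2.minAreaRect(q))
g=cv2.cvtColor(f['frame'],cv2.COLOR_RGB2GRAY)
print(g[20:255,270].tolist())
m2=(z>.064)&(z<.08); m2[:, :210]=0; m2[:,305:]=0; m2[:200]=0; print('wall',cv2.minAreaRect(P[m2][:,:2].astype(np.float32)),m2.sum())
hsv=cv2.cvtColor(f['frame'],cv2.COLOR_RGB2HSV); H,S,V=cv2.split(hsv)
b=(H>8)&(H<25)&(S>110)&(z>.025)&(z<.04); b[:, 200:]=0;b[:60]=0; b[150:]=0
q=P[b]; print('bush',cv2.minEnclosingCircle(q[:,:2].astype(np.float32)),q[:,:2].mean(0))
E
```

```text
rearL [ 0.4681 -0.419   0.071 ]
rearR [ 0.5389 -0.4289  0.071 ]
frL [ 0.5006 -0.1901  0.059 ]
frR [ 0.5674 -0.1995  0.059 ]
d34 [ 0.5264 -0.2499  0.057 ]
d23 [ 0.5187 -0.3058  0.057 ]
d12 [ 0.5109 -0.3628  0.057 ]
((0.520774245262146, -0.295428991317749), (0.2553752660751343, 0.09541334211826324), 81.69131469726562)
[240, 240, 242, 239, 236, 239, 240, 229, 181, 177, 225, 237, 239, 240, 239, 239, 239, 240, 239, 239, 239, 240, 240, 240, 239, 240, 239, 240, 239, 239, 240, 240, 239, 240, 239, 239, 240, 240, 238, 241, 239, 239, 240, 240, 239, 240, 239, 239, 239, 238, 239, 239, 240, 240, 238, 239, 239, 239, 239, 239, 239, 239, 239, 239, 240, 234, 211, 212, 235, 242, 237, 224, 232, 238, 239, 239, 238, 239, 240, 240, 240, 241, 240, 239, 240, 240, 241, 240, 239, 241, 240, 239, 240, 240, 241, 239, 240, 240, 240, 240, 240, 241, 242, 241, 240, 241, 241, 241, 241, 242, 241, 241, 240, 242, 242, 241, 241, 241, 242, 242, 241, 241, 234, 205, 222, 239, 239, 231, 237, 242, 242, 241, 242, 241, 242, 243, 242, 242, 241, 243, 241, 241, 241, 241, 241, 241, 241, 241, 241, 242, 240, 241, 241, 241, 241, 240, 240, 241, 241, 241, 240, 240, 239, 239, 239, 238, 239, 240, 239, 239, 239, 237, 230, 183, 166, 218, 236, 236, 232, 234, 236, 236, 236, 236, 237, 235, 236, 235, 236, 235, 236, 235, 235, 235, 234, 235, 234, 233, 234, 234, 234, 234, 233, 235, 233, 233, 234, 234, 233, 234, 234, 233, 234, 233, 234, 230, 211, 174, 144, 123, 120, 118, 117, 119, 118, 118, 154, 217, 226, 193, 153, 138, 137, 137, 134]
wall ((0.5036965608596802, -0.4179537892341614), (0.015156971290707588, 0.07079611718654633), 81.478759765625) 463
bush ((0.3405492305755615, -0.2479679435491562), 0.01694389246404171) [ 0.34210106 -0.24800955]
```

Emit:
arm_command --rows '[{"fingers": 1,"x": 0.012,"y": -0.036,"z": 0.01,"ax": 0,"ay": 0,"az": 0},{"fingers": 1,"x": 0.012,"y": -0.036,"z": 0.01,"ax": 0,"ay": 0,"az": 0},{"fingers": 1,"x": 0.012,"y": -0.036,"z": 0.01,"ax": 0,"ay": 0,"az": 0},{"fingers": 1,"x": 0.012,"y": -0.036,"z": 0.01,"ax": 0,"ay": 0,"az": 0},{"fingers": 1,"x": 0.012,"y": -0.036,"z": 0.01,"ax": 0,"ay": 0,"az": 0},{"fingers": 1,"x": 0,"y": 0,"z": 0,"ax": 0,"ay": 0,"az": 0}]'

```text
clock: 2.87
tcp_pos: [0.3301, -0.2425, 0.1963]
orientation: [-2.367, -2.047, 0.012]
contact_force: [-1.5, 0.5, -0.2]
grip_width: 0.0852
gripper_force: 0.0
```

```bash
cat >> h.py <<'E'
def bush(x,y,save=None,R_=.04,z0=.0):
    "bronze hub tops near (x,y) in the wrist view: circle fit of hub top outline by ray onto z0+.032"
    f=grab('wrist',save); hsv=cv2.cvtColor(f['frame'],cv2.COLOR_RGB2HSV); H,S,V=cv2.split(hsv); P=cloud(f); z=P[...,2]
    m=(H>5)&(H<28)&(S>90)&(z>z0+.027)&(z<z0+.038)&(np.hypot(P[...,0]-x,P[...,1]-y)<R_)
    if m.sum()<30: print('none',m.sum()); return
    cs,_=cv2.findContours(m.astype(np.uint8),cv2.RETR_EXTERNAL,cv2.CHAIN_APPROX_NONE); c=max(cs,key=len)[:,0]
    q=np.array([ray(f,u,v,z0+.032)[:2] for u,v in c],np.float32); (e,s,_)=cv2.fitEllipse(q)
    print('bush',np.round(e,4),'dia',np.round(s,4),'depth med',np.median(P[m],0).round(4)); return e
E
python3 - <<'E'
from h import *
go(.3405,-.246,.2); e=bush(.3405,-.246,'w3.png'); go(*e,.2)
E
```

```text
shift mm [-2.  10.8 -3.9] turn [-0.81 -0.14 -0.12] tcp [ 0.3301 -0.2425  0.1963] t 2.9 F [-1.5  0.5 -0.2] w 0.0852 j [ 0.89  0.14 -0.44  2.18  0.08  0.85  0.25]
bush [ 0.3405 -0.2474] dia [0.031  0.0323] depth med [ 0.3405 -0.247   0.0329]
shift mm [-1.8  5.8 -1.7] turn [-0.42 -0.03 -0.12] tcp [ 0.335  -0.2448  0.1984] t 2.9 F [ 1.7 -1.   1.3] w 0.0854 j [ 0.89  0.15 -0.44  2.17  0.08  0.85  0.25]
```

Emit:
arm_command --rows '[{"fingers": 0.4,"x": 0,"y": 0,"z": 0.025,"ax": 0,"ay": 0,"az": 0},{"fingers": 0.4,"x": 0,"y": 0,"z": 0.025,"ax": 0,"ay": 0,"az": 0},{"fingers": 0.4,"x": 0,"y": 0,"z": 0.025,"ax": 0,"ay": 0,"az": 0},{"fingers": 0.4,"x": 0,"y": 0,"z": 0.025,"ax": 0,"ay": 0,"az": 0},{"fingers": 0.4,"x": 0,"y": 0,"z": 0,"ax": 0,"ay": 0,"az": 0},{"fingers": 0.4,"x": 0,"y": 0,"z": 0,"ax": 0,"ay": 0,"az": 0}]'

```text
clock: 3.42
tcp_pos: [0.3414, -0.2466, 0.1001]
orientation: [-2.372, -2.057, 0.001]
contact_force: [-0.5, 0.0, -0.9]
grip_width: 0.0598
gripper_force: 0.0
```

```bash
python3 - <<'E'
from h import *
e=bush(.3405,-.246); go(*e,.036)
E
```

```text
bush [ 0.3405 -0.2471] dia [0.0315 0.0328] depth med [ 0.3407 -0.2464  0.033 ]
shift mm [-0.3 -1.6 65. ] turn [0.03 0.   0.02] tcp [ 0.3422 -0.247   0.101 ] t 3.5 F [0.5 0.2 0.1] w 0.0596 j [ 0.83  0.32 -0.4   2.24  0.22  0.61  0.12]
```

Emit:
arm_command --rows '[{"fingers": 0.4,"x": 0,"y": 0,"z": 0.022,"ax": 0,"ay": 0,"az": 0},{"fingers": 0.4,"x": 0,"y": -0.001,"z": 0.022,"ax": 0,"ay": 0,"az": 0},{"fingers": 0.4,"x": 0,"y": 0,"z": 0.012,"ax": 0,"ay": 0,"az": 0},{"fingers": 0.4,"x": 0,"y": 0,"z": 0.008,"ax": 0,"ay": 0,"az": 0},{"fingers": 0.4,"x": 0,"y": 0,"z": 0,"ax": 0,"ay": 0,"az": 0}]'

```text
clock: 3.88
tcp_pos: [0.3411, -0.2467, 0.0365]
orientation: [2.372, 2.058, -0.0]
contact_force: [-0.5, -0.0, -0.0]
grip_width: 0.0597
gripper_force: 0.0
```

Emit:
arm_command --rows '[{"fingers": -0.5,"x": 0,"y": 0,"z": 0,"ax": 0,"ay": 0,"az": 0},{"fingers": -0.5,"x": 0,"y": 0,"z": 0,"ax": 0,"ay": 0,"az": 0},{"fingers": -0.5,"x": 0,"y": 0,"z": 0,"ax": 0,"ay": 0,"az": 0},{"fingers": -0.5,"x": 0,"y": 0,"z": 0,"ax": 0,"ay": 0,"az": 0},{"fingers": -0.5,"x": 0,"y": 0,"z": 0,"ax": 0,"ay": 0,"az": 0}]' --grip_force 50

```text
clock: 4.3
tcp_pos: [0.3413, -0.2468, 0.0377]
orientation: [2.371, 2.058, 0.0]
contact_force: [-0.8, 0.7, 8.9]
grip_width: 0.0292
gripper_force: 48.6
```

```bash
python3 - <<'E'
from h import *
go(.5064,-.393,.16)
E
```

```text
shift mm [-121.7  184.2 -121.8] turn [0.1  0.08 0.06] tcp [ 0.3413 -0.2468  0.0377] t 4.3 F [-0.8  0.7  8.9] w 0.0292 j [ 0.76  0.45 -0.33  2.28  0.33  0.45  0.02]
```

Emit:
arm_command --rows '[{"fingers": -0.5,"x": 0,"y": 0,"z": -0.02,"ax": 0,"ay": 0,"az": 0},{"fingers": -0.5,"x": 0,"y": 0,"z": -0.03,"ax": 0,"ay": 0,"az": 0},{"fingers": -0.5,"x": 0,"y": 0,"z": -0.03,"ax": 0,"ay": 0,"az": 0},{"fingers": -0.5,"x": 0,"y": 0,"z": -0.022,"ax": 0,"ay": 0,"az": 0},{"fingers": -0.5,"x": -0.02,"y": 0.0307,"z": 0,"ax": 0,"ay": 0,"az": 0},{"fingers": -0.5,"x": -0.02,"y": 0.0307,"z": 0,"ax": 0,"ay": 0,"az": 0},{"fingers": -0.5,"x": -0.02,"y": 0.0307,"z": 0,"ax": 0,"ay": 0,"az": 0},{"fingers": -0.5,"x": -0.02,"y": 0.0307,"z": 0,"ax": 0,"ay": 0,"az": 0},{"fingers": -0.5,"x": -0.021,"y": 0.0307,"z": 0,"ax": 0,"ay": 0,"az": 0},{"fingers": -0.5,"x": -0.021,"y": 0.0307,"z": 0,"ax": 0,"ay": 0,"az": 0}]'

```text
clock: 5.13
tcp_pos: [0.5067, -0.3942, 0.139]
orientation: [2.372, 2.059, 0.0]
contact_force: [0.6, 0.0, -2.4]
grip_width: 0.0292
gripper_force: 50.6
```

Emit:
arm_command --rows '[{"fingers": -0.5,"x": 0,"y": 0,"z": 0,"ax": 0,"ay": 0,"az": 0},{"fingers": -0.5,"x": 0,"y": 0,"z": 0,"ax": 0,"ay": 0,"az": 0},{"fingers": -0.5,"x": 0,"y": 0,"z": 0,"ax": 0,"ay": 0,"az": 0}]'

```text
clock: 5.38
tcp_pos: [0.5052, -0.3924, 0.1382]
orientation: [-2.372, -2.058, 0.0]
contact_force: [-0.5, -0.6, -2.7]
grip_width: 0.0291
gripper_force: 50.6
```

```bash
python3 - <<'E'
from h import *
go(.5064,-.393,.089); f=grab('wrist','w4.png'); np.savez('w4.npz',**f)
E
```

```text
shift mm [-0.5  1.3 49.2] turn [-0.05 -0.04  0.06] tcp [ 0.5052 -0.3924  0.1382] t 5.4 F [-0.5 -0.6 -2.7] w 0.0291 j [ 0.83  0.56 -0.36  1.72  0.24  0.9   0.22]
```

View pics/w4.png

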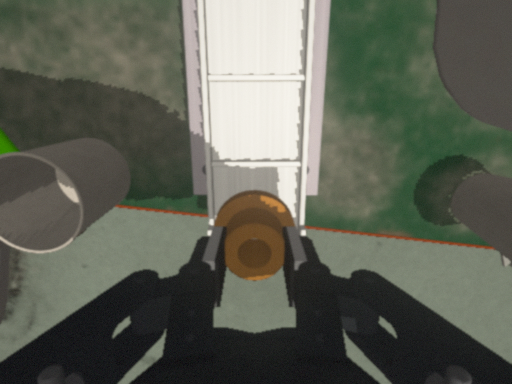

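The bush is held upright at (255,240), with bay 1's divider at row 162.

```bash
python3 - <<'E'
from h import *
f=dict(np.load('w4.npz')); o=r.get_obs(); C=R0()
for n,u,v,z in [('d12',257,162,.057),('d23',257,77,.057),('flangefront',255,190,.1135),('flangefrontlow',255,190,.1005),('holeTop',254,252,.1325),('L',213,225,.1135),('R',299,225,.1135)]:
    p=ray(f,u,v,z); print(n,p.round(4),'tool rel',((C.T@(p-o['tcp_pos']))*1000).round(1))
E
```

```text
d12 [ 0.5116 -0.3643  0.057 ] tool rel [28.4  2.7 81.3]
d23 [ 0.5194 -0.3078  0.057 ] tool rel [85.5  2.4 81.3]
flangefront [ 0.5096 -0.3672  0.1135] tool rel [25.4  1.2 24.8]
flangefrontlow [ 0.5091 -0.3713  0.1005] tool rel [21.2  1.2 37.8]
holeTop [ 0.5054 -0.3932  0.1325] tool rel [-1.   0.7  5.8]
L [ 0.4838 -0.3841  0.1135] tool rel [  5.  -22.1  24.8]
R [ 0.5309 -0.3907  0.1135] tool rel [ 5.1 25.6 24.8]
```

Emit:
arm_command --rows '[{"fingers": -0.5,"x": 0,"y": 0.0015,"z": 0.015,"ax": 0,"ay": 0,"az": 0},{"fingers": -0.5,"x": 0,"y": 0,"z": 0.015,"ax": 0,"ay": 0,"az": 0},{"fingers": -0.5,"x": 0,"y": 0,"z": 0.01,"ax": 0,"ay": 0,"az": 0},{"fingers": -0.5,"x": 0,"y": 0,"z": 0.006,"ax": 0,"ay": 0,"az": 0},{"fingers": -0.5,"x": 0,"y": 0,"z": 0.003,"ax": 0,"ay": 0,"az": 0},{"fingers": -0.5,"x": 0,"y": 0,"z": 0,"ax": 0,"ay": 0,"az": 0},{"fingers": -0.5,"x": 0,"y": 0,"z": 0,"ax": 0,"ay": 0,"az": 0}]'

```text
clock: 6.02
tcp_pos: [0.5076, -0.3932, 0.0896]
orientation: [2.372, 2.059, 0.0]
contact_force: [0.5, -1.1, -2.1]
grip_width: 0.0291
gripper_force: 50.6
```

```bash
python3 - <<'E'
from h import *
go(.5064,-.393,.0872)
E
```

```text
shift mm [ 0.1 -1.2  2.4] turn [0.04 0.02 0.07] tcp [ 0.5076 -0.3932  0.0896] t 6.0 F [ 0.5 -1.1 -2.1] w 0.0291 j [ 0.81  0.63 -0.34  1.74  0.27  0.82  0.2 ]
```

Emit:
arm_command --rows '[{"fingers": -0.5,"x": 0,"y": 0,"z": 0.002,"ax": 0,"ay": 0,"az": 0},{"fingers": -0.5,"x": 0,"y": 0,"z": 0.001,"ax": 0,"ay": 0,"az": 0},{"fingers": -0.2,"x": 0,"y": 0,"z": 0,"ax": 0,"ay": 0,"az": 0},{"fingers": 0.2,"x": 0,"y": 0,"z": 0,"ax": 0,"ay": 0,"az": 0},{"fingers": 0.2,"x": 0,"y": 0,"z": 0,"ax": 0,"ay": 0,"az": 0},{"fingers": 0.2,"x": 0,"y": 0,"z": -0.015,"ax": 0,"ay": 0,"az": 0},{"fingers": 0.2,"x": 0,"y": 0,"z": -0.03,"ax": 0,"ay": 0,"az": 0},{"fingers": 0.4,"x": 0,"y": 0,"z": -0.03,"ax": 0,"ay": 0,"az": 0},{"fingers": 0.4,"x": 0,"y": 0,"z": -0.03,"ax": 0,"ay": 0,"az": 0},{"fingers": 0.4,"x": 0,"y": 0,"z": 0,"ax": 0,"ay": 0,"az": 0}]'

```text
clock: 6.85
tcp_pos: [0.5106, -0.3949, 0.1981]
orientation: [2.365, 2.052, 0.004]
contact_force: [0.5, -1.0, 0.3]
grip_width: 0.0595
gripper_force: 0.0
```

```bash
python3 - <<'E'
from h import *
bush(.507,-.393,'w5.png',z0=.05); go(.3866,-.083,.19)
f=grab('top'); hsv=cv2.cvtColor(f['frame'],cv2.COLOR_RGB2HSV); H,S,V=cv2.split(hsv)
n,l,s,c=cv2.connectedComponentsWithStats(((H>8)&(H<25)&(S>110)&(V>80)).astype(np.uint8))
for i in range(1,n):
    if s[i,4]>100: print(c[i].round(1),s[i,4],ray(f,*c[i],.02).round(4))
E
```

```text
bush [ 0.5087 -0.3944] dia [0.0312 0.0326] depth med [ 0.5089 -0.3943  0.083 ]
shift mm [ 290.9 -165.5    3.2] turn [0.38 0.19 0.05] tcp [ 0.5095 -0.3943  0.1953] t 6.9 F [-0.4  0.3 -0.5] w 0.0595 j [ 0.84  0.5  -0.38  1.67  0.21  1.    0.24]
[383.5 211.4] 182 [ 0.513 -0.406  0.02 ]
[242.5 243.5] 224 [ 0.4218 -0.0108  0.02  ]
[178.4 245.1] 227 [0.4167 0.1657 0.02  ]
[268.9 256.5] 226 [ 0.3865 -0.0836  0.02  ]
```

Emit:
arm_command --rows '[{"fingers": 0.4,"x": 0.0323,"y": -0.0184,"z": 0,"ax": 0,"ay": 0,"az": 0},{"fingers": 0.4,"x": 0.0323,"y": -0.0184,"z": 0,"ax": 0,"ay": 0,"az": 0},{"fingers": 0.4,"x": 0.0323,"y": -0.0184,"z": 0,"ax": 0,"ay": 0,"az": 0},{"fingers": 0.4,"x": 0.0323,"y": -0.0184,"z": 0,"ax": 0,"ay": 0,"az": 0},{"fingers": 0.4,"x": 0.0323,"y": -0.0184,"z": 0,"ax": 0,"ay": 0,"az": 0},{"fingers": 0.4,"x": 0.0323,"y": -0.0184,"z": 0,"ax": 0,"ay": 0,"az": 0},{"fingers": 0.4,"x": 0.0323,"y": -0.0184,"z": 0,"ax": 0,"ay": 0,"az": 0},{"fingers": 0.4,"x": 0.0323,"y": -0.0184,"z": 0,"ax": 0,"ay": 0,"az": 0},{"fingers": 0.4,"x": 0.0323,"y": -0.0184,"z": 0,"ax": 0,"ay": 0,"az": 0},{"fingers": 0.4,"x": 0,"y": 0,"z": 0.02,"ax": 0,"ay": 0,"az": 0}]'

```text
clock: 7.78
tcp_pos: [0.3829, -0.077, 0.1725]
orientation: [2.364, 2.066, 0.002]
contact_force: [0.7, -0.6, 0.8]
grip_width: 0.0602
gripper_force: 0.0
```

Emit:
arm_command --rows '[{"fingers": 0.4,"x": 0,"y": 0,"z": 0.03,"ax": 0,"ay": 0,"az": 0},{"fingers": 0.4,"x": 0,"y": 0,"z": 0.03,"ax": 0,"ay": 0,"az": 0},{"fingers": 0.4,"x": 0,"y": 0,"z": 0.015,"ax": 0,"ay": 0,"az": 0},{"fingers": 0.4,"x": 0,"y": 0,"z": 0,"ax": 0,"ay": 0,"az": 0},{"fingers": 0.4,"x": 0,"y": 0,"z": 0,"ax": 0,"ay": 0,"az": 0}]'

```text
clock: 8.2
tcp_pos: [0.3831, -0.0817, 0.0954]
orientation: [-2.37, -2.058, 0.003]
contact_force: [0.4, -0.4, 0.1]
grip_width: 0.0593
gripper_force: 0.0
```

```bash
python3 - <<'E'
from h import *
e=bush(.3866,-.083); go(*e,.039)
E
```

```text
bush [ 0.3869 -0.0854] dia [0.0315 0.0327] depth med [ 0.3869 -0.0848  0.033 ]
shift mm [-3.1  3.4 57.3] turn [-0.06 -0.02  0.07] tcp [ 0.3841 -0.0819  0.0963] t 8.2 F [0.4 0.3 0.4] w 0.0597 j [ 0.51  0.31 -0.52  2.3   0.28  0.59 -0.36]
```

Emit:
arm_command --rows '[{"fingers": 0.4,"x": -0.003,"y": 0.003,"z": 0.018,"ax": 0,"ay": 0,"az": 0},{"fingers": 0.4,"x": 0,"y": 0,"z": 0.02,"ax": 0,"ay": 0,"az": 0},{"fingers": 0.4,"x": 0,"y": 0,"z": 0.012,"ax": 0,"ay": 0,"az": 0},{"fingers": 0.4,"x": 0,"y": 0,"z": 0.007,"ax": 0,"ay": 0,"az": 0},{"fingers": 0.4,"x": 0,"y": 0,"z": 0,"ax": 0,"ay": 0,"az": 0},{"fingers": -0.5,"x": 0,"y": 0,"z": 0,"ax": 0,"ay": 0,"az": 0},{"fingers": -0.5,"x": 0,"y": 0,"z": 0,"ax": 0,"ay": 0,"az": 0},{"fingers": -0.5,"x": 0,"y": 0,"z": 0,"ax": 0,"ay": 0,"az": 0},{"fingers": -0.5,"x": 0,"y": 0,"z": 0,"ax": 0,"ay": 0,"az": 0}]'

```text
clock: 9.0
tcp_pos: [0.3875, -0.0856, 0.0405]
orientation: [2.371, 2.058, 0.001]
contact_force: [-2.4, 0.2, 9.6]
grip_width: 0.029
gripper_force: 48.6
```

```bash
python3 - <<'E'
from h import *
go(.516,-.3357,.14)
E
```

```text
shift mm [-229.6  162.6  -99.1] turn [0.1  0.04 0.06] tcp [ 0.3875 -0.0856  0.0405] t 9.0 F [-2.4  0.2  9.6] w 0.029 j [ 0.43  0.43 -0.43  2.33  0.41  0.45 -0.48]
```

Emit:
arm_command --rows '[{"fingers": -0.5,"x": 0,"y": 0,"z": -0.02,"ax": 0,"ay": 0,"az": 0},{"fingers": -0.5,"x": 0,"y": 0,"z": -0.04,"ax": 0,"ay": 0,"az": 0},{"fingers": -0.5,"x": 0,"y": 0,"z": -0.039,"ax": 0,"ay": 0,"az": 0},{"fingers": -0.5,"x": -0.0287,"y": 0.0203,"z": 0,"ax": 0,"ay": 0,"az": 0},{"fingers": -0.5,"x": -0.0287,"y": 0.0203,"z": 0,"ax": 0,"ay": 0,"az": 0},{"fingers": -0.5,"x": -0.0287,"y": 0.0203,"z": 0,"ax": 0,"ay": 0,"az": 0},{"fingers": -0.5,"x": -0.0287,"y": 0.0203,"z": 0,"ax": 0,"ay": 0,"az": 0},{"fingers": -0.5,"x": -0.0287,"y": 0.0203,"z": 0,"ax": 0,"ay": 0,"az": 0},{"fingers": -0.5,"x": -0.0287,"y": 0.0203,"z": 0,"ax": 0,"ay": 0,"az": 0},{"fingers": -0.5,"x": -0.0287,"y": 0.0203,"z": 0,"ax": 0,"ay": 0,"az": 0}]'

```text
clock: 9.83
tcp_pos: [0.4994, -0.3061, 0.139]
orientation: [2.373, 2.059, 0.0]
contact_force: [0.5, 0.7, -1.8]
grip_width: 0.0287
gripper_force: 50.7
```

Emit:
arm_command --rows '[{"fingers": -0.5,"x": -0.0287,"y": 0.0203,"z": 0,"ax": 0,"ay": 0,"az": 0},{"fingers": -0.5,"x": 0,"y": 0,"z": 0,"ax": 0,"ay": 0,"az": 0},{"fingers": -0.5,"x": 0,"y": 0,"z": 0,"ax": 0,"ay": 0,"az": 0},{"fingers": -0.5,"x": 0,"y": 0,"z": 0,"ax": 0,"ay": 0,"az": 0}]'

```text
clock: 10.17
tcp_pos: [0.5148, -0.335, 0.1384]
orientation: [-2.372, -2.059, -0.0]
contact_force: [-0.2, 1.0, -1.6]
grip_width: 0.0287
gripper_force: 50.7
```

```bash
cat >> h.py <<'E'
def held(foot):
    "bronze flange held: front extent & sides in tool frame"
    f=grab('wrist'); o=r.get_obs(); C=R0(); H,S,V=cv2.split(cv2.cvtColor(f['frame'],cv2.COLOR_RGB2HSV))
    m=((H>3)&(H<28)&(S>110)); m[:180]=0; m[300:]=0; m[:,:200]=0; m[:,312:]=0
    n,l,s,c=cv2.connectedComponentsWithStats(m.astype(np.uint8)); i=1+np.argmax(s[1:,4]); v,u=np.where(l==i)
    k=v.min(); uu=u[v<k+2].mean()
    for nm,a,b,z in [('front hi',uu,k,foot+.013),('front lo',uu,k,foot),('L',u.min(),v[u==u.min()].mean(),foot+.013),('R',u.max(),v[u==u.max()].mean(),foot+.013)]:
        print(nm,round(a),round(b),((C.T@(ray(f,a,b,z)-o['tcp_pos']))*1000).round(1))
E
python3 - <<'E'
from h import *
go(.516,-.3357,.09); held(.10)
E
```

```text
shift mm [-0.6  1.3 48.4] turn [-0.03 -0.05  0.06] tcp [ 0.5148 -0.335   0.1384] t 10.2 F [-0.2  1.  -1.6] w 0.0287 j [ 0.8   0.54 -0.43  1.78  0.28  0.89  0.1 ]
front hi 254 191 [24.2  0.6 25.4]
front lo 254 191 [20.   0.6 38.4]
L 215 225 [  4.3 -21.2  25.4]
R 293 224 [ 5.3 22.1 25.4]
```

Emit:
arm_command --rows '[{"fingers": -0.5,"x": 0.001,"y": 0.001,"z": 0.015,"ax": 0,"ay": 0,"az": 0},{"fingers": -0.5,"x": 0,"y": 0,"z": 0.015,"ax": 0,"ay": 0,"az": 0},{"fingers": -0.5,"x": 0,"y": 0,"z": 0.01,"ax": 0,"ay": 0,"az": 0},{"fingers": -0.5,"x": 0,"y": 0,"z": 0.005,"ax": 0,"ay": 0,"az": 0},{"fingers": -0.5,"x": 0,"y": 0,"z": 0.002,"ax": 0,"ay": 0,"az": 0},{"fingers": -0.5,"x": 0,"y": 0,"z": 0.001,"ax": 0,"ay": 0,"az": 0},{"fingers": -0.5,"x": 0,"y": 0,"z": 0,"ax": 0,"ay": 0,"az": 0}]'

```text
clock: 10.8
tcp_pos: [0.5167, -0.3345, 0.0909]
orientation: [2.372, 2.059, 0.0]
contact_force: [0.1, 0.3, -1.4]
grip_width: 0.0288
gripper_force: 50.7
```

Emit:
arm_command --rows '[{"fingers": -0.5,"x": 0,"y": 0,"z": 0.0015,"ax": 0,"ay": 0,"az": 0},{"fingers": -0.5,"x": 0,"y": 0,"z": 0,"ax": 0,"ay": 0,"az": 0},{"fingers": -0.2,"x": 0,"y": 0,"z": 0,"ax": 0,"ay": 0,"az": 0},{"fingers": 0.2,"x": 0,"y": 0,"z": 0,"ax": 0,"ay": 0,"az": 0},{"fingers": 0.2,"x": 0,"y": 0,"z": 0,"ax": 0,"ay": 0,"az": 0},{"fingers": 0.2,"x": 0,"y": 0,"z": -0.015,"ax": 0,"ay": 0,"az": 0},{"fingers": 0.2,"x": 0,"y": 0,"z": -0.03,"ax": 0,"ay": 0,"az": 0},{"fingers": 0.4,"x": 0,"y": 0,"z": -0.03,"ax": 0,"ay": 0,"az": 0},{"fingers": 0.4,"x": 0,"y": 0,"z": -0.03,"ax": 0,"ay": 0,"az": 0},{"fingers": 0.4,"x": 0,"y": 0,"z": 0,"ax": 0,"ay": 0,"az": 0}]'

```text
clock: 11.63
tcp_pos: [0.5199, -0.3362, 0.2003]
orientation: [2.365, 2.052, 0.006]
contact_force: [0.1, 0.0, 0.8]
grip_width: 0.0597
gripper_force: 0.0
```

```bash
cat >> h.py <<'E'
def topb():
    f=grab('top'); hsv=cv2.cvtColor(f['frame'],cv2.COLOR_RGB2HSV); H,S,V=cv2.split(hsv)
    n,l,s,c=cv2.connectedComponentsWithStats(((H>8)&(H<25)&(S>110)&(V>80)).astype(np.uint8))
    for i in range(1,n):
        if s[i,4]>100: print(c[i].round(1),s[i,4],ray(f,*c[i],.02).round(4))
E
python3 - <<'E'
from h import *
bush(.516,-.336,z0=.05); go(.422,-.0125,.19); topb()
E
```

```text
bush [ 0.5179 -0.3352] dia [0.0313 0.032 ] depth med [ 0.518  -0.3352  0.083 ]
shift mm [ 306.5 -141.4    5.7] turn [0.4  0.16 0.04] tcp [ 0.5187 -0.3358  0.1976] t 11.7 F [-0.3  1.3 -0.5] w 0.0596 j [ 0.81  0.47 -0.45  1.73  0.24  0.99  0.13]
[361.2 208. ] 169 [ 0.5225 -0.3436  0.02  ]
[242.5 243.5] 224 [ 0.4219 -0.0107  0.02  ]
[178.3 245.1] 227 [0.4168 0.1658 0.02  ]
```

Emit:
arm_command --rows '[{"fingers": 0.4,"x": 0.034,"y": -0.0157,"z": 0,"ax": 0,"ay": 0,"az": 0},{"fingers": 0.4,"x": 0.034,"y": -0.0157,"z": 0,"ax": 0,"ay": 0,"az": 0},{"fingers": 0.4,"x": 0.034,"y": -0.0157,"z": 0,"ax": 0,"ay": 0,"az": 0},{"fingers": 0.4,"x": 0.034,"y": -0.0157,"z": 0,"ax": 0,"ay": 0,"az": 0},{"fingers": 0.4,"x": 0.034,"y": -0.0157,"z": 0,"ax": 0,"ay": 0,"az": 0},{"fingers": 0.4,"x": 0.034,"y": -0.0157,"z": 0,"ax": 0,"ay": 0,"az": 0},{"fingers": 0.4,"x": 0.034,"y": -0.0157,"z": 0,"ax": 0,"ay": 0,"az": 0},{"fingers": 0.4,"x": 0.034,"y": -0.0157,"z": 0,"ax": 0,"ay": 0,"az": 0},{"fingers": 0.4,"x": 0.034,"y": -0.0157,"z": 0,"ax": 0,"ay": 0,"az": 0},{"fingers": 0.4,"x": 0,"y": 0,"z": 0.02,"ax": 0,"ay": 0,"az": 0}]'

```text
clock: 12.57
tcp_pos: [0.4193, -0.0055, 0.1754]
orientation: [2.363, 2.068, 0.006]
contact_force: [0.4, -0.4, -0.1]
grip_width: 0.0597
gripper_force: 0.0
```

Emit:
arm_command --rows '[{"fingers": 0.4,"x": 0,"y": 0,"z": 0.03,"ax": 0,"ay": 0,"az": 0},{"fingers": 0.4,"x": 0,"y": 0,"z": 0.03,"ax": 0,"ay": 0,"az": 0},{"fingers": 0.4,"x": 0,"y": 0,"z": 0.015,"ax": 0,"ay": 0,"az": 0},{"fingers": 0.4,"x": 0,"y": 0,"z": 0,"ax": 0,"ay": 0,"az": 0},{"fingers": 0.4,"x": 0,"y": 0,"z": 0,"ax": 0,"ay": 0,"az": 0}]'

```text
clock: 12.98
tcp_pos: [0.4184, -0.0117, 0.0978]
orientation: [-2.37, -2.058, 0.003]
contact_force: [0.1, 0.2, -0.2]
grip_width: 0.0596
gripper_force: 0.0
```

```bash
python3 - <<'E'
from h import *
e=bush(.422,-.012); go(*e,.039)
E
```

```text
bush [ 0.423  -0.0117] dia [0.0315 0.0329] depth med [ 0.423  -0.0111  0.033 ]
shift mm [ 0.5  3.6 59.8] turn [-0.05 -0.02  0.07] tcp [ 0.4194 -0.0118  0.0988] t 13.0 F [ 0.4  0.3 -0.4] w 0.0597 j [ 0.39  0.35 -0.58  2.24  0.33  0.63 -0.58]
```

Emit:
arm_command --rows '[{"fingers": 0.4,"x": 0.0005,"y": 0.0035,"z": 0.02,"ax": 0,"ay": 0,"az": 0},{"fingers": 0.4,"x": 0,"y": 0,"z": 0.02,"ax": 0,"ay": 0,"az": 0},{"fingers": 0.4,"x": 0,"y": 0,"z": 0.012,"ax": 0,"ay": 0,"az": 0},{"fingers": 0.4,"x": 0,"y": 0,"z": 0.007,"ax": 0,"ay": 0,"az": 0},{"fingers": 0.4,"x": 0,"y": 0,"z": 0,"ax": 0,"ay": 0,"az": 0},{"fingers": -0.5,"x": 0,"y": 0,"z": 0,"ax": 0,"ay": 0,"az": 0},{"fingers": -0.5,"x": 0,"y": 0,"z": 0,"ax": 0,"ay": 0,"az": 0},{"fingers": -0.5,"x": 0,"y": 0,"z": 0,"ax": 0,"ay": 0,"az": 0},{"fingers": -0.5,"x": 0,"y": 0,"z": 0,"ax": 0,"ay": 0,"az": 0}]'

```text
clock: 13.78
tcp_pos: [0.4238, -0.012, 0.0411]
orientation: [2.371, 2.058, 0.001]
contact_force: [-1.5, -0.0, 8.7]
grip_width: 0.029
gripper_force: 48.6
```

Emit:
arm_command --rows '[{"fingers": -0.5,"x": 0,"y": 0,"z": -0.02,"ax": 0,"ay": 0,"az": 0},{"fingers": -0.5,"x": 0,"y": 0,"z": -0.04,"ax": 0,"ay": 0,"az": 0},{"fingers": -0.5,"x": 0,"y": 0,"z": -0.039,"ax": 0,"ay": 0,"az": 0},{"fingers": -0.5,"x": -0.0311,"y": 0.0172,"z": 0,"ax": 0,"ay": 0,"az": 0},{"fingers": -0.5,"x": -0.0311,"y": 0.0172,"z": 0,"ax": 0,"ay": 0,"az": 0},{"fingers": -0.5,"x": -0.0311,"y": 0.0172,"z": 0,"ax": 0,"ay": 0,"az": 0},{"fingers": -0.5,"x": -0.0311,"y": 0.0172,"z": 0,"ax": 0,"ay": 0,"az": 0},{"fingers": -0.5,"x": -0.0311,"y": 0.0172,"z": 0,"ax": 0,"ay": 0,"az": 0},{"fingers": -0.5,"x": -0.0311,"y": 0.0172,"z": 0,"ax": 0,"ay": 0,"az": 0},{"fingers": -0.5,"x": -0.0311,"y": 0.0172,"z": 0,"ax": 0,"ay": 0,"az": 0}]'

```text
clock: 14.62
tcp_pos: [0.5117, -0.2463, 0.1395]
orientation: [2.373, 2.058, 0.0]
contact_force: [0.5, 0.6, -1.8]
grip_width: 0.0289
gripper_force: 50.5
```

Emit:
arm_command --rows '[{"fingers": -0.5,"x": -0.0311,"y": 0.0172,"z": 0,"ax": 0,"ay": 0,"az": 0},{"fingers": -0.5,"x": 0,"y": 0,"z": 0,"ax": 0,"ay": 0,"az": 0},{"fingers": -0.5,"x": 0,"y": 0,"z": 0,"ax": 0,"ay": 0,"az": 0},{"fingers": -0.5,"x": 0,"y": 0,"z": 0,"ax": 0,"ay": 0,"az": 0}]'

```text
clock: 14.95
tcp_pos: [0.5239, -0.277, 0.1389]
orientation: [-2.372, -2.059, -0.001]
contact_force: [0.7, 0.1, -2.9]
grip_width: 0.0289
gripper_force: 50.5
```

```bash
python3 - <<'E'
from h import *
go(.5255,-.278,.091); held(.10)
E
```

```text
shift mm [-0.8  1.8 47.9] turn [-0.02 -0.05  0.05] tcp [ 0.5239 -0.277   0.1389] t 14.9 F [ 0.7  0.1 -2.9] w 0.0289 j [ 0.76  0.52 -0.5   1.83  0.31  0.87 -0.03]
front hi 256 190 [24.5  1.5 25.9]
front lo 256 190 [20.3  1.5 38.9]
L 215 224 [  4.2 -21.3  25.9]
R 293 223 [ 5.2 22.2 25.9]
```

Emit:
arm_command --rows '[{"fingers": -0.5,"x": -0.0015,"y": 0.001,"z": 0.015,"ax": 0,"ay": 0,"az": 0},{"fingers": -0.5,"x": 0,"y": 0,"z": 0.015,"ax": 0,"ay": 0,"az": 0},{"fingers": -0.5,"x": 0,"y": 0,"z": 0.01,"ax": 0,"ay": 0,"az": 0},{"fingers": -0.5,"x": 0,"y": 0,"z": 0.005,"ax": 0,"ay": 0,"az": 0},{"fingers": -0.5,"x": 0,"y": 0,"z": 0.002,"ax": 0,"ay": 0,"az": 0},{"fingers": -0.5,"x": 0,"y": 0,"z": 0.001,"ax": 0,"ay": 0,"az": 0},{"fingers": -0.5,"x": 0,"y": 0,"z": 0,"ax": 0,"ay": 0,"az": 0}]'

```text
clock: 15.58
tcp_pos: [0.5253, -0.2786, 0.0914]
orientation: [2.372, 2.06, 0.0]
contact_force: [-0.2, 1.2, -1.7]
grip_width: 0.0288
gripper_force: 50.6
```

Emit:
arm_command --rows '[{"fingers": -0.5,"x": 0,"y": 0,"z": 0.0015,"ax": 0,"ay": 0,"az": 0},{"fingers": -0.5,"x": 0,"y": 0,"z": 0,"ax": 0,"ay": 0,"az": 0},{"fingers": -0.2,"x": 0,"y": 0,"z": 0,"ax": 0,"ay": 0,"az": 0},{"fingers": 0.2,"x": 0,"y": 0,"z": 0,"ax": 0,"ay": 0,"az": 0},{"fingers": 0.2,"x": 0,"y": 0,"z": 0,"ax": 0,"ay": 0,"az": 0},{"fingers": 0.2,"x": 0,"y": 0,"z": -0.015,"ax": 0,"ay": 0,"az": 0},{"fingers": 0.2,"x": 0,"y": 0,"z": -0.03,"ax": 0,"ay": 0,"az": 0},{"fingers": 0.4,"x": 0,"y": 0,"z": -0.03,"ax": 0,"ay": 0,"az": 0},{"fingers": 0.4,"x": 0,"y": 0,"z": -0.03,"ax": 0,"ay": 0,"az": 0},{"fingers": 0.4,"x": 0,"y": 0,"z": 0,"ax": 0,"ay": 0,"az": 0}]'

```text
clock: 16.42
tcp_pos: [0.5287, -0.2803, 0.2006]
orientation: [2.366, 2.053, 0.007]
contact_force: [1.9, 0.6, 0.8]
grip_width: 0.0596
gripper_force: 0.0
```

```bash
python3 - <<'E'
from h import *
bush(.5235,-.279,z0=.05); topb(); go(.417,.165,.19)
E
```

```text
bush [ 0.5265 -0.2791] dia [0.0311 0.0324] depth med [ 0.5266 -0.279   0.083 ]
[340.5 204.6] 168 [ 0.5317 -0.2859  0.02  ]
[178.3 245.1] 228 [0.4167 0.1658 0.02  ]
shift mm [ 424.9 -170.7    4.7] turn [0.19 0.08 0.04] tcp [ 0.5261 -0.2797  0.1958] t 16.5 F [-0.7  0.7 -0.4] w 0.0595 j [ 0.78  0.45 -0.52  1.78  0.27  0.98  0.01]
```

Next is the last bush, at (178,245). It is bronze, and the look-alikes are pink and turquoise. 13 rows of about (32.7, -13.1) mm.

Emit:
arm_command --rows '[{"fingers": 0.4,"x": 0.0354,"y": -0.0142,"z": 0,"ax": 0,"ay": 0,"az": 0},{"fingers": 0.4,"x": 0.0354,"y": -0.0142,"z": 0,"ax": 0,"ay": 0,"az": 0},{"fingers": 0.4,"x": 0.0354,"y": -0.0142,"z": 0,"ax": 0,"ay": 0,"az": 0},{"fingers": 0.4,"x": 0.0354,"y": -0.0142,"z": 0,"ax": 0,"ay": 0,"az": 0},{"fingers": 0.4,"x": 0.0354,"y": -0.0142,"z": 0,"ax": 0,"ay": 0,"az": 0},{"fingers": 0.4,"x": 0.0354,"y": -0.0142,"z": 0,"ax": 0,"ay": 0,"az": 0},{"fingers": 0.4,"x": 0.0354,"y": -0.0142,"z": 0,"ax": 0,"ay": 0,"az": 0},{"fingers": 0.4,"x": 0.0354,"y": -0.0142,"z": 0,"ax": 0,"ay": 0,"az": 0},{"fingers": 0.4,"x": 0.0354,"y": -0.0142,"z": 0,"ax": 0,"ay": 0,"az": 0},{"fingers": 0.4,"x": 0.0354,"y": -0.0142,"z": 0,"ax": 0,"ay": 0,"az": 0}]'

```text
clock: 17.35
tcp_pos: [0.4329, 0.0924, 0.1933]
orientation: [-2.372, -2.058, 0.002]
contact_force: [0.9, -0.5, -0.5]
grip_width: 0.0599
gripper_force: 0.0
```

Emit:
arm_command --rows '[{"fingers": 0.4,"x": 0.0354,"y": -0.0142,"z": 0,"ax": 0,"ay": 0,"az": 0},{"fingers": 0.4,"x": 0.0354,"y": -0.0142,"z": 0,"ax": 0,"ay": 0,"az": 0},{"fingers": 0.4,"x": 0,"y": 0,"z": 0.02,"ax": 0,"ay": 0,"az": 0},{"fingers": 0.4,"x": 0,"y": 0,"z": 0.03,"ax": 0,"ay": 0,"az": 0},{"fingers": 0.4,"x": 0,"y": 0,"z": 0.03,"ax": 0,"ay": 0,"az": 0},{"fingers": 0.4,"x": 0,"y": 0,"z": 0.015,"ax": 0,"ay": 0,"az": 0},{"fingers": 0.4,"x": 0,"y": 0,"z": 0,"ax": 0,"ay": 0,"az": 0},{"fingers": 0.4,"x": 0,"y": 0,"z": 0,"ax": 0,"ay": 0,"az": 0}]'

```text
clock: 18.02
tcp_pos: [0.4151, 0.1651, 0.0983]
orientation: [-2.371, -2.059, 0.005]
contact_force: [1.0, 0.8, 0.8]
grip_width: 0.0596
gripper_force: 0.0
```

```bash
python3 - <<'E'
from h import *
e=bush(.417,.164,R_=.06); go(*e,.039)
E
```

```text
bush [0.4179 0.1666] dia [0.0314 0.0329] depth med [0.4179 0.1673 0.033 ]
shift mm [ 1.4  1.7 60.3] turn [-0.05 -0.    0.08] tcp [0.416  0.1655 0.0993] t 18.1 F [ 0.9 -0.   0. ] w 0.0601 j [ 0.06  0.42 -0.68  2.17  0.41  0.68 -1.05]
```

Emit:
arm_command --rows '[{"fingers": 0.4,"x": 0.0014,"y": 0.0017,"z": 0.02,"ax": 0,"ay": 0,"az": 0},{"fingers": 0.4,"x": 0,"y": 0,"z": 0.02,"ax": 0,"ay": 0,"az": 0},{"fingers": 0.4,"x": 0,"y": 0,"z": 0.012,"ax": 0,"ay": 0,"az": 0},{"fingers": 0.4,"x": 0,"y": 0,"z": 0.007,"ax": 0,"ay": 0,"az": 0},{"fingers": 0.4,"x": 0,"y": 0,"z": 0,"ax": 0,"ay": 0,"az": 0},{"fingers": -0.5,"x": 0,"y": 0,"z": 0,"ax": 0,"ay": 0,"az": 0},{"fingers": -0.5,"x": 0,"y": 0,"z": 0,"ax": 0,"ay": 0,"az": 0},{"fingers": -0.5,"x": 0,"y": 0,"z": 0,"ax": 0,"ay": 0,"az": 0},{"fingers": -0.5,"x": 0,"y": 0,"z": 0,"ax": 0,"ay": 0,"az": 0}]'

```text
clock: 18.82
tcp_pos: [0.4188, 0.1668, 0.0417]
orientation: [2.372, 2.058, 0.003]
contact_force: [-0.7, -0.7, 8.7]
grip_width: 0.029
gripper_force: 48.7
```

Emit:
arm_command --rows '[{"fingers": -0.5,"x": 0,"y": 0,"z": -0.02,"ax": 0,"ay": 0,"az": 0},{"fingers": -0.5,"x": 0,"y": 0,"z": -0.04,"ax": 0,"ay": 0,"az": 0},{"fingers": -0.5,"x": 0,"y": 0,"z": -0.04,"ax": 0,"ay": 0,"az": 0},{"fingers": -0.5,"x": -0.0334,"y": 0.0153,"z": 0,"ax": 0,"ay": 0,"az": 0},{"fingers": -0.5,"x": -0.0334,"y": 0.0153,"z": 0,"ax": 0,"ay": 0,"az": 0},{"fingers": -0.5,"x": -0.0334,"y": 0.0153,"z": 0,"ax": 0,"ay": 0,"az": 0},{"fingers": -0.5,"x": -0.0334,"y": 0.0153,"z": 0,"ax": 0,"ay": 0,"az": 0},{"fingers": -0.5,"x": -0.0334,"y": 0.0153,"z": 0,"ax": 0,"ay": 0,"az": 0},{"fingers": -0.5,"x": -0.0334,"y": 0.0153,"z": 0,"ax": 0,"ay": 0,"az": 0},{"fingers": -0.5,"x": -0.0334,"y": 0.0153,"z": 0,"ax": 0,"ay": 0,"az": 0}]'

```text
clock: 19.65
tcp_pos: [0.4912, -0.0821, 0.141]
orientation: [2.372, 2.058, 0.0]
contact_force: [1.5, 0.2, -1.6]
grip_width: 0.0289
gripper_force: 50.6
```

Emit:
arm_command --rows '[{"fingers": -0.5,"x": -0.0334,"y": 0.0153,"z": 0,"ax": 0,"ay": 0,"az": 0},{"fingers": -0.5,"x": -0.0334,"y": 0.0153,"z": 0,"ax": 0,"ay": 0,"az": 0},{"fingers": -0.5,"x": -0.0334,"y": 0.0153,"z": 0,"ax": 0,"ay": 0,"az": 0},{"fingers": -0.5,"x": -0.0334,"y": 0.0153,"z": 0,"ax": 0,"ay": 0,"az": 0},{"fingers": -0.5,"x": 0,"y": 0,"z": 0,"ax": 0,"ay": 0,"az": 0},{"fingers": -0.5,"x": 0,"y": 0,"z": 0,"ax": 0,"ay": 0,"az": 0},{"fingers": -0.5,"x": 0,"y": 0,"z": 0,"ax": 0,"ay": 0,"az": 0}]'

```text
clock: 20.23
tcp_pos: [0.5326, -0.2205, 0.1405]
orientation: [-2.372, -2.058, -0.001]
contact_force: [-0.1, 1.6, -2.8]
grip_width: 0.0286
gripper_force: 50.5
```

```bash
python3 - <<'E'
from h import *
go(.533,-.2216,.091); held(.10)
E
```

```text
shift mm [-1.1  0.5 49.5] turn [-0.01 -0.04  0.04] tcp [ 0.5326 -0.2205  0.1405] t 20.2 F [-0.1  1.6 -2.8] w 0.0286 j [ 0.73  0.51 -0.58  1.86  0.35  0.87 -0.16]
front hi 255 191 [23.3  0.8 27.5]
front lo 255 191 [19.1  0.8 40.5]
L 216 223 [  4.3 -21.   27.5]
R 292 222 [ 4.7 21.8 27.5]
```

Emit:
arm_command --rows '[{"fingers": -0.5,"x": 0,"y": 0.001,"z": 0.015,"ax": 0,"ay": 0,"az": 0},{"fingers": -0.5,"x": 0,"y": 0,"z": 0.015,"ax": 0,"ay": 0,"az": 0},{"fingers": -0.5,"x": 0,"y": 0,"z": 0.01,"ax": 0,"ay": 0,"az": 0},{"fingers": -0.5,"x": 0,"y": 0,"z": 0.006,"ax": 0,"ay": 0,"az": 0},{"fingers": -0.5,"x": 0,"y": 0,"z": 0.002,"ax": 0,"ay": 0,"az": 0},{"fingers": -0.5,"x": 0,"y": 0,"z": 0.001,"ax": 0,"ay": 0,"az": 0},{"fingers": -0.5,"x": 0,"y": 0,"z": 0,"ax": 0,"ay": 0,"az": 0}]'

```text
clock: 20.87
tcp_pos: [0.534, -0.2202, 0.0919]
orientation: [-2.371, -2.06, 0.0]
contact_force: [1.0, 0.9, -2.4]
grip_width: 0.0288
gripper_force: 50.6
```

Emit:
arm_command --rows '[{"fingers": -0.5,"x": 0,"y": 0,"z": 0.0015,"ax": 0,"ay": 0,"az": 0},{"fingers": -0.5,"x": 0,"y": 0,"z": 0,"ax": 0,"ay": 0,"az": 0},{"fingers": -0.2,"x": 0,"y": 0,"z": 0,"ax": 0,"ay": 0,"az": 0},{"fingers": 0.2,"x": 0,"y": 0,"z": 0,"ax": 0,"ay": 0,"az": 0},{"fingers": 0.2,"x": 0,"y": 0,"z": 0,"ax": 0,"ay": 0,"az": 0},{"fingers": 0.2,"x": 0,"y": 0,"z": -0.015,"ax": 0,"ay": 0,"az": 0},{"fingers": 0.2,"x": 0,"y": 0,"z": -0.03,"ax": 0,"ay": 0,"az": 0},{"fingers": 0.4,"x": 0,"y": 0,"z": -0.03,"ax": 0,"ay": 0,"az": 0},{"fingers": 0.2,"x": 0,"y": 0,"z": -0.03,"ax": 0,"ay": 0,"az": 0},{"fingers": 0.2,"x": 0,"y": 0,"z": 0,"ax": 0,"ay": 0,"az": 0}]'

```text
clock: 21.7
tcp_pos: [0.5376, -0.2217, 0.2009]
orientation: [2.366, 2.053, 0.008]
contact_force: [0.7, -1.0, 1.7]
grip_width: 0.0512
gripper_force: 0.0
```

```bash
python3 - <<'E'
from h import *
bush(.533,-.2216,z0=.05); topb()
f=grab('wrist','w6.png'); np.savez('w6.npz',**f)
go(.538,-.17,.15)
P=cloud(f); z=P[...,2]; V=f['frame'].max(-1)
m=(z>.078)&(z<.092)&(V<90)&(np.hypot(P[...,0]-.538,P[...,1]+.172)<.03)
print('pin',m.sum(),P[m].mean(0) if m.any() else 0, cv2.minEnclosingCircle(P[m][:,:2].astype(np.float32)) if m.any() else 0)
E
```

```text
bush [ 0.535 -0.221] dia [0.0315 0.0318] depth med [ 0.5351 -0.2209  0.083 ]
[318.9 201.6] 147 [ 0.5403 -0.2251  0.02  ]
[343.8 204.5] 102 [ 0.5321 -0.2952  0.02  ]
shift mm [51.4 -3.1 44.6] turn [0.01 0.02 0.05] tcp [ 0.5338 -0.2213  0.1947] t 21.9 F [-0.6  0.1 -0.9] w 0.0511 j [ 0.76  0.45 -0.61  1.82  0.3   0.97 -0.12]
pin 4 [ 0.533689   -0.16351825  0.08548409] ((0.5329470634460449, -0.16454793512821198), 0.003441645298153162)
```

View pics/w6.png

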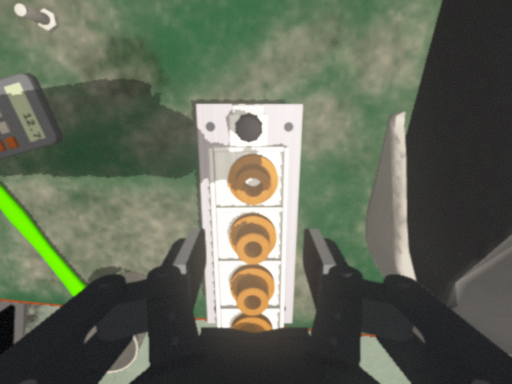

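All four bushes stand in their bays, at (252,180), (252,240), (252,288) and (252,325). The pin's black grip is at (249,126).

```bash
python3 - <<'E'
from h import *
f=dict(np.load('w6.npz')); print(f['world_from_camera'][:3,3].round(3))
m=(f['frame'].max(-1)<75); m[:,:225]=0; m[:,272:]=0; m[:105]=0; m[150:]=0
n,l,s,c=cv2.connectedComponentsWithStats(m.astype(np.uint8)); i=1+np.argmax(s[1:,4]); print(s[i],c[i])
cs,_=cv2.findContours((l==i).astype(np.uint8),0,1); (u,v),rad=cv2.minEnclosingCircle(cs[0]); print(u,v,rad)
print('depth',np.unique(cloud(f)[...,2][l==i].round(3),return_counts=True))
for z in (.086,.072): print(z,ray(f,*c[i],z).round(4))
p=ray(f,*c[i],.08); go(p[0],p[1],.072)
E
```

```text
[ 0.545 -0.149  0.321]Traceback (most recent call last):
  File "<stdin>", line 4, in <module>
    return _wrapfunc(a, 'argmax', axis=axis, out=out, **kwds)
    return bound(*args, **kwds)
ValueError: attempt to get argmax of an empty sequence
```

```bash
cat >> h.py <<'E'
def dark(f,u0,u1,v0,v1,T,z):
    g=cv2.GaussianBlur(f['frame'].max(-1),(3,3),0); m=g<T; k=np.zeros_like(m); k[v0:v1,u0:u1]=1; m&=k
    n,l,s,c=cv2.connectedComponentsWithStats(m.astype(np.uint8)); i=1+np.argmax(s[1:,4]); v,u=np.where(l==i)
    cc=((u.min()+u.max())/2,(v.min()+v.max())/2); p=ray(f,*cc,z)
    print('dark',s[i],c[i].round(1),np.round(cc,1),'depth z',np.median(cloud(f)[...,2][l==i]).round(4),'p',p.round(4)); return p
E
python3 - <<'E'
from h import *
f=dict(np.load('w6.npz')); print(f['frame'][126,225:275].max(-1).tolist())
p=dark(f,225,272,105,148,130,.086)
go(p[0],p[1],.13)
E
```

```text
[241, 232, 202, 175, 179, 197, 204, 207, 205, 193, 158, 114, 94, 99, 95, 101, 100, 100, 99, 102, 105, 106, 103, 108, 108, 111, 109, 110, 109, 112, 112, 115, 116, 115, 110, 117, 174, 244, 254, 255, 255, 255, 254, 248, 245, 246, 246, 246, 245, 247]
dark [236 114  25  27 526] [248. 127.] [248. 127.] depth z 0.0869 p [ 0.5379 -0.1711  0.086 ]
shift mm [50.3 -3.1 64.6] turn [0.01 0.02 0.05] tcp [ 0.5338 -0.2213  0.1947] t 21.9 F [-0.6  0.1 -0.9] w 0.0511 j [ 0.76  0.45 -0.61  1.82  0.3   0.97 -0.12]
```

Emit:
arm_command --rows '[{"fingers": 0.2,"x": 0.025,"y": -0.0015,"z": 0.02,"ax": 0,"ay": 0,"az": 0},{"fingers": 0.2,"x": 0.025,"y": -0.0015,"z": 0.02,"ax": 0,"ay": 0,"az": 0},{"fingers": 0,"x": 0,"y": 0,"z": 0.01,"ax": 0,"ay": 0,"az": 0},{"fingers": 0,"x": 0,"y": 0,"z": 0.01,"ax": 0,"ay": 0,"az": 0},{"fingers": 0,"x": 0,"y": 0,"z": 0,"ax": 0,"ay": 0,"az": 0},{"fingers": 0,"x": 0,"y": 0,"z": 0,"ax": 0,"ay": 0,"az": 0}]'

```text
clock: 22.35
tcp_pos: [0.5373, -0.1722, 0.1337]
orientation: [-2.373, -2.057, 0.002]
contact_force: [-0.3, -0.3, 1.2]
grip_width: 0.0427
gripper_force: 0.0
```

```bash
python3 - <<'E'
from h import *
f=grab('wrist','w7.png'); o=r.get_obs()
T=np.linalg.inv(f['world_from_camera']); q=T[:3,:3]@np.array([.5379,-.1711,.086])+T[:3,3]; q=f['K']@q; u,v=(q[:2]/q[2]).astype(int); print(u,v)
p=dark(f,u-40,u+40,v-40,min(v+40,384),130,.086); go(p[0],p[1],.079); go(.5379,-.1711,.079)
E
```

```text
254 215
dark [ 239  190   32   43 1069] [255.  210.5] [254.5 211. ] depth z 0.0866 p [ 0.5385 -0.168   0.086 ]
shift mm [ 4.4 -0.  55.6] turn [-0.03  0.02 -0.03] tcp [ 0.5379 -0.1723  0.1346] t 22.4 F [ 0.8 -0.9  0.2] w 0.0427 j [ 0.66  0.5  -0.59  1.89  0.36  0.85 -0.26]
shift mm [ 1.2 -0.2 55.6] turn [-0.03  0.02 -0.03] tcp [ 0.5379 -0.1723  0.1346] t 22.4 F [ 0.8 -0.9  0.2] w 0.0427 j [ 0.66  0.5  -0.59  1.89  0.36  0.85 -0.26]
```

Emit:
arm_command --rows '[{"fingers": 0,"x": 0.001,"y": 0,"z": 0.02,"ax": 0,"ay": 0,"az": 0},{"fingers": 0,"x": 0,"y": 0,"z": 0.02,"ax": 0,"ay": 0,"az": 0},{"fingers": 0,"x": 0,"y": 0,"z": 0.01,"ax": 0,"ay": 0,"az": 0},{"fingers": 0,"x": 0,"y": 0,"z": 0.005,"ax": 0,"ay": 0,"az": 0},{"fingers": 0,"x": 0,"y": 0,"z": 0,"ax": 0,"ay": 0,"az": 0},{"fingers": -0.8,"x": 0,"y": 0,"z": 0,"ax": 0,"ay": 0,"az": 0},{"fingers": -0.8,"x": 0,"y": 0,"z": 0,"ax": 0,"ay": 0,"az": 0},{"fingers": -0.8,"x": 0,"y": 0,"z": 0,"ax": 0,"ay": 0,"az": 0},{"fingers": -0.8,"x": 0,"y": 0,"z": 0,"ax": 0,"ay": 0,"az": 0},{"fingers": -0.8,"x": 0,"y": 0,"z": 0,"ax": 0,"ay": 0,"az": 0}]'

```text
clock: 23.23
tcp_pos: [0.5391, -0.1704, 0.0809]
orientation: [2.371, 2.058, 0.001]
contact_force: [-0.4, -0.1, 6.9]
grip_width: 0.02
gripper_force: 49.2
```

```bash
python3 - <<'E'
from h import *
go(.3848,.2474,.15)
f=dict(np.load('top0.npz')); dark(f,138,157,247,268,60,.042); print(f['frame'][250:266,138:158].max(-1))
E
```

```text
shift mm [ 391.9 -211.4  -69.7] turn [0.12 0.03 0.05] tcp [ 0.5391 -0.1704  0.0809] t 23.2 F [-0.4 -0.1  6.9] w 0.02 j [ 0.62  0.58 -0.55  1.92  0.43  0.76 -0.32]Traceback (most recent call last):
  File "<stdin>", line 3, in <module>
  File "h.py", line 45, in dark
    n,l,s,c=cv2.connectedComponentsWithStats(m.astype(np.uint8)); i=1+np.argmax(s[1:,4]); v,u=np.where(l==i)
                                                                      ~~~~~~~~~^^^^^^^^^
    return _wrapfunc(a, 'argmax', axis=axis, out=out, **kwds)
    return bound(*args, **kwds)
ValueError: attempt to get argmax of an empty sequence
```

Emit:
arm_command --rows '[{"fingers": -0.8,"x": 0,"y": 0,"z": -0.008,"ax": 0,"ay": 0,"az": 0},{"fingers": -0.8,"x": 0,"y": 0,"z": -0.015,"ax": 0,"ay": 0,"az": 0},{"fingers": -0.8,"x": 0,"y": 0,"z": -0.02,"ax": 0,"ay": 0,"az": 0},{"fingers": -0.8,"x": 0,"y": 0,"z": -0.03,"ax": 0,"ay": 0,"az": 0},{"fingers": -0.8,"x": 0,"y": 0,"z": -0.03,"ax": 0,"ay": 0,"az": 0},{"fingers": -0.8,"x": 0,"y": 0,"z": 0,"ax": 0,"ay": 0,"az": 0}]'

```text
clock: 23.73
tcp_pos: [0.5414, -0.1703, 0.1888]
orientation: [2.367, 2.055, 0.008]
contact_force: [0.8, 0.1, -0.9]
grip_width: 0.0202
gripper_force: 49.5
```

Emit:
arm_command --rows '[{"fingers": -0.8,"x": 0.033,"y": -0.0212,"z": 0,"ax": 0,"ay": 0,"az": 0},{"fingers": -0.8,"x": 0.033,"y": -0.0212,"z": 0,"ax": 0,"ay": 0,"az": 0},{"fingers": -0.8,"x": 0.033,"y": -0.0212,"z": 0,"ax": 0,"ay": 0,"az": 0},{"fingers": -0.8,"x": 0.033,"y": -0.0212,"z": 0,"ax": 0,"ay": 0,"az": 0},{"fingers": -0.8,"x": 0.033,"y": -0.0212,"z": 0,"ax": 0,"ay": 0,"az": 0},{"fingers": -0.8,"x": 0.033,"y": -0.0212,"z": 0,"ax": 0,"ay": 0,"az": 0},{"fingers": -0.8,"x": 0.033,"y": -0.0212,"z": 0,"ax": 0,"ay": 0,"az": 0},{"fingers": -0.8,"x": 0.033,"y": -0.0212,"z": 0,"ax": 0,"ay": 0,"az": 0},{"fingers": -0.8,"x": 0.033,"y": -0.0212,"z": 0,"ax": 0,"ay": 0,"az": 0},{"fingers": -0.8,"x": 0.033,"y": -0.0212,"z": 0,"ax": 0,"ay": 0,"az": 0}]'

```text
clock: 24.57
tcp_pos: [0.3734, 0.1876, 0.183]
orientation: [2.372, 2.058, 0.0]
contact_force: [0.5, -0.6, -0.8]
grip_width: 0.0207
gripper_force: 49.5
```

Emit:
arm_command --rows '[{"fingers": -0.8,"x": 0,"y": 0,"z": 0,"ax": 0,"ay": 0,"az": 0},{"fingers": -0.8,"x": 0,"y": 0,"z": 0,"ax": 0,"ay": 0,"az": 0},{"fingers": -0.8,"x": 0,"y": 0,"z": 0,"ax": 0,"ay": 0,"az": 0}]'

```text
clock: 24.82
tcp_pos: [0.3746, 0.186, 0.1827]
orientation: [2.372, 2.06, -0.001]
contact_force: [-0.2, -0.2, -0.4]
grip_width: 0.0204
gripper_force: 49.5
```

```bash
python3 - <<'E'
from h import *
f=grab('wrist','w8.png'); np.savez('w8.npz',**f); go(.3848,.2474,.15)
E
```

```text
shift mm [62.9  0.9 32.6] turn [-0.01  0.05 -0.  ] tcp [0.375  0.1853 0.1827] t 24.9 F [ 0.1 -0.5 -0.8] w 0.02 j [ 0.16  0.24 -0.85  2.16  0.24  0.84 -0.98]
```

View pics/w8.png

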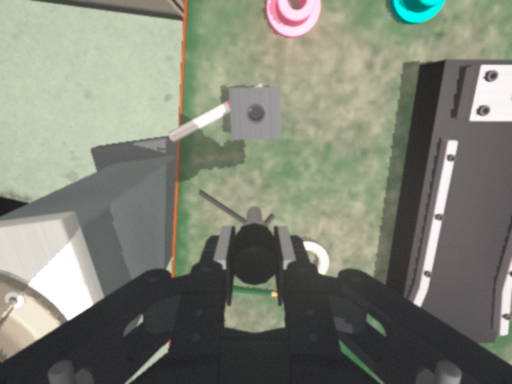

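The park block's hole is at (256,113). The pin hangs in the jaws with its tip near (255,211).

```bash
python3 - <<'E'
from h import *
f=dict(np.load('w8.npz')); o=r.get_obs(); C=R0()
p=dark(f,246,267,102,124,62,.042); print('hole rel tool',((C.T@(p-o['tcp_pos']))*1000).round(1))
m=(cloud(f)[...,2]>.036)&(cloud(f)[...,2]<.05); m[:80]=0;m[145:]=0;m[:,:225]=0;m[:,285:]=0
print('block',cv2.minAreaRect(cloud(f)[m][:,:2].astype(np.float32)))
print('tip rel',((C.T@(ray(f,255,213,o['tcp_pos'][2]-.068)-o['tcp_pos']))*1000).round(1))
print(f['frame'][200:222,245:266].max(-1))
E
```

```text
Traceback (most recent call last):
  File "h.py", line 45, in dark
    n,l,s,c=cv2.connectedComponentsWithStats(m.astype(np.uint8)); i=1+np.argmax(s[1:,4]); v,u=np.where(l==i)
                                                                      ~~~~~~~~~^^^^^^^^^
ValueError: attempt to get argmax of an empty sequence
```

```bash
python3 - <<'E'
from h import *
f=dict(np.load('w8.npz')); o=r.get_obs(); C=R0()
p=dark(f,242,270,99,127,100,.042); print('hole rel tool',((C.T@(p-o['tcp_pos']))*1000).round(1))
m=(cloud(f)[...,2]>.036)&(cloud(f)[...,2]<.05); m[:80]=0;m[145:]=0;m[:,:225]=0;m[:,285:]=0
print('block',cv2.minAreaRect(cloud(f)[m][:,:2].astype(np.float32)))
print('tip rel',((C.T@(ray(f,255,213,o['tcp_pos'][2]-.068)-o['tcp_pos']))*1000).round(1))
print(f['frame'][204:222,245:266:2].max(-1)); print(f['frame'][113,242:270].max(-1))
E
```

```text
dark [250 109  13  12  84] [256.4 115.5] [256.  114.5] depth z 0.0038 p [0.3848 0.2433 0.042 ]
hole rel tool [ 58.8   1.5 140.7]
block ((0.38418811559677124, 0.24461667239665985), (0.044054728001356125, 0.043774235993623734), 83.66253662109375)
tip rel [-4.7  0.6 68. ]
[[170 174 177 186 188 176 168 165 165 169 170]
 [171 175 181 184 181 170 165 165 162 171 171]
 [170 176 178 169 155 151 154 161 164 172 175]
 [171 175 166 146 135 137 138 153 169 173 176]
 [170 168 148 130 129 128 130 142 168 179 183]
 [173 161 131 128 130 127 126 133 171 182 182]
 [174 152 127 128 130 127 125 128 167 187 187]
 [172 146 125 128 126 129 125 126 162 187 188]
 [167 139 125 128 130 128 125 124 158 188 187]
 [169 133 123 129 129 128 127 127 155 189 186]
 [169 132 123 125 131 129 130 124 149 187 187]
 [164 131 124 127 130 130 129 122 146 183 186]
 [162 126 127 127 132 128 127 123 145 182 185]
 [161 127 125 126 132 129 128 123 137 178 176]
 [149 127 125 126 131 130 126 122 136 173 166]
 [122 122 129 129 131 130 124 123 134 169 140]
 [100 121 130 129 133 132 127 126 128 156 115]
 [105 122 131 130 129 128 131 128 127 134  97]]
[153 153 151 147 141 127 112 101 101 101 101  99  99 100  99  98 102 102
  97  93  95 104 117 141 154 155 156 151]
```

```bash
python3 - <<'E'
from h import *
f=dict(np.load('w8.npz')); o=r.get_obs(); C=R0(); print(f['K'][0,0],f['world_from_camera'].round(3).tolist(),o['tcp_pos'])
T=np.linalg.inv(f['world_from_camera'])
def px(rel):
    p=C@np.array(rel)/1000+o['tcp_pos']; q=f['K']@(T[:3,:3]@p+T[:3,3]); return (q[:2]/q[2]).round(1)
for n,rel in [('tip axis',(0,0,68)),('tip front r3',(3,0,68)),('shank6 front',(5,0,62)),('collar low front',(9,0,31)),('collar up front',(9,0,23)),('grip low front',(11,0,23)),('grip top front',(11,0,-5)),('grip top back',(-11,0,-5))]: print(n,px(rel))
b=cv2.cvtColor(f['frame'],cv2.COLOR_RGB2BGR)[190:300,205:305]
cv2.imwrite('pics/crop8.png',cv2.resize(b,None,fx=5,fy=5,interpolation=cv2.INTER_CUBIC))
E
```

```text
293.66173145261587 [[0.99, -0.134, -0.042, 0.385], [-0.14, -0.947, -0.29, 0.258], [-0.001, 0.293, -0.956, 0.307], [0.0, 0.0, 0.0, 1.0]] [0.37495063 0.18531926 0.18265162]
tip axis [254.1 206.7]
tip front r3 [254.1 202.7]
shank6 front [254.1 203. ]
collar low front [254.1 215.2]
collar up front [254.1 220.9]
grip low front [254.1 217.5]
grip top front [254.1 241.8]
grip top back [254.  283.6]
```

View pics/crop8.png

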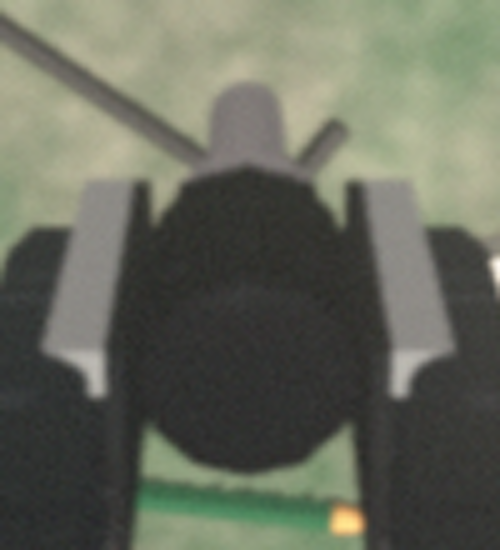

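The enlarged view shows the pin upright between the pads, with its tip at about (254,207) in the frame. I'll check its height with the depth map.

```bash
python3 - <<'E'
from h import *
f=dict(np.load('w8.npz')); o=r.get_obs(); C=R0(); P=cloud(f); Q=(P-o['tcp_pos'])@C*1000
for v in range(204,292,4): print(v,Q[v,254].round(1))
E
```

```text
204 [-4.00e+01 -1.00e-01  1.81e+02]
208 [ 4.2 -0.1 54.6]
212 [ 3.3 -0.1 49.9]
216 [ 4.2 -0.1 41.4]
220 [ 7.3 -0.1 28.1]
224 [11.2 -0.1 14. ]
228 [10.7 -0.  10.2]
232 [10.6 -0.   6. ]
236 [11.3 -0.   0.1]
240 [ 9.6 -0.  -0.5]
244 [ 9.2 -0.  -3.6]
248 [ 8.4 -0.  -6. ]
252 [ 6.6 -0.  -6.4]
256 [ 4.7 -0.  -6.7]
260 [ 2.1 -0.  -5.7]
264 [ 0.5 -0.  -6.5]
268 [-1.9 -0.  -6. ]
272 [-4.3 -0.  -5.7]
276 [-6.   0.  -6.2]
280 [-7.8  0.  -6.7]
284 [-9.5  0.  -7.4]
288 [-146.9    0.   178.2]
```

Emit:
arm_command --rows '[{"fingers": -0.8,"x": 0.0307,"y": 0.0005,"z": 0,"ax": 0,"ay": 0,"az": 0},{"fingers": -0.8,"x": 0.0307,"y": 0.0005,"z": 0,"ax": 0,"ay": 0,"az": 0},{"fingers": -0.8,"x": 0,"y": 0,"z": 0.03,"ax": 0,"ay": 0,"az": 0},{"fingers": -0.8,"x": 0,"y": 0,"z": 0.03,"ax": 0,"ay": 0,"az": 0},{"fingers": -0.8,"x": 0,"y": 0,"z": 0,"ax": 0,"ay": 0,"az": 0},{"fingers": -0.8,"x": 0,"y": 0,"z": 0,"ax": 0,"ay": 0,"az": 0},{"fingers": -0.8,"x": 0,"y": 0,"z": 0,"ax": 0,"ay": 0,"az": 0}]'

```text
clock: 25.45
tcp_pos: [0.3851, 0.2465, 0.1237]
orientation: [2.374, 2.057, 0.0]
contact_force: [-0.2, 0.1, -1.1]
grip_width: 0.0202
gripper_force: 49.5
```

```bash
python3 - <<'E'
from h import *
go(.3846,.2459,.11)
f=grab('wrist'); b=cv2.cvtColor(f['frame'],cv2.COLOR_RGB2BGR)[150:300,180:330]
cv2.imwrite('pics/crop9.png',cv2.resize(b,None,fx=4,fy=4,interpolation=cv2.INTER_CUBIC))
E
```

```text
shift mm [-0.6 -0.5 13.7] turn [ 0.02 -0.01 -0.04] tcp [0.3851 0.2465 0.1237] t 25.4 F [-0.2  0.1 -1.1] w 0.0202 j [-0.04  0.41 -0.78  2.13  0.42  0.76 -1.24]
```

View pics/crop9.png

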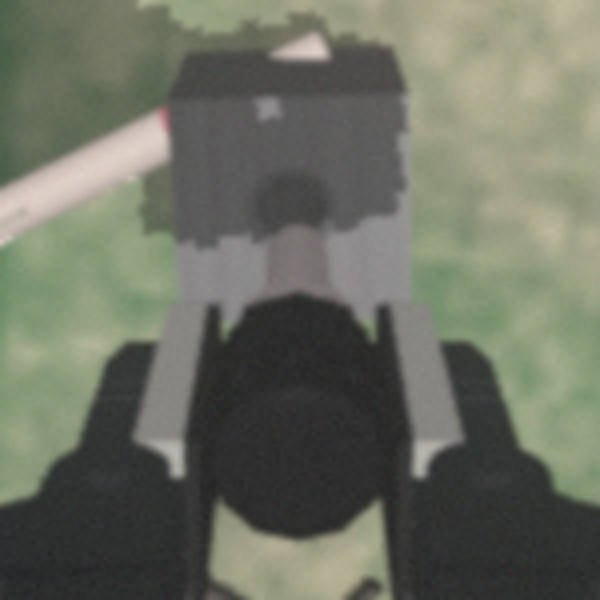

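The hole spans about (252, 192–209), and the pin tip is at (254,207), just above the block's top.

```bash
python3 - <<'E'
from h import *
f=grab('wrist'); o=r.get_obs(); C=R0()
rel=lambda u,v,z:((C.T@(ray(f,u,v,z)-o['tcp_pos']))*1000).round(1)
print('tip front',rel(254.5,207,.0557),'hole far edge',rel(252.5,192,.042),'hole L,R',rel(180+255/4,200.5,.042),rel(180+329/4,200.5,.042))
P=cloud(f);m=(P[...,2]>.036)&(P[...,2]<.048)&(np.hypot(P[...,0]-.3844,P[...,1]-.2446)<.05); Q=(P[m]-o['tcp_pos'])@C*1000
print('block L/R',np.percentile(Q[:,1],[1,99]),'front',np.percentile(Q[:,0],[99,99.8]))
E
```

```text
tip front [-1.   0.7 68.6] hole far edge [ 5.7 -0.7 82.3] hole L,R [-1.  -7.3 82.3] [-1.   6.6 82.3]
block L/R [-22.63957492  20.38532196] front [20.06329812 20.37066159]
```

Emit:
arm_command --rows '[{"fingers": -0.8,"x": 0.001,"y": -0.001,"z": 0,"ax": 0,"ay": 0,"az": 0},{"fingers": -0.8,"x": 0,"y": 0,"z": 0.008,"ax": 0,"ay": 0,"az": 0},{"fingers": -0.8,"x": 0,"y": 0,"z": 0.006,"ax": 0,"ay": 0,"az": 0},{"fingers": -0.8,"x": 0,"y": 0,"z": 0.004,"ax": 0,"ay": 0,"az": 0},{"fingers": -0.8,"x": 0,"y": 0,"z": 0,"ax": 0,"ay": 0,"az": 0}]'

```text
clock: 25.97
tcp_pos: [0.3829, 0.2476, 0.1038]
orientation: [-2.372, -2.059, 0.003]
contact_force: [-0.4, -0.4, -0.5]
grip_width: 0.0204
gripper_force: 49.5
```

Emit:
arm_command --rows '[{"fingers": -0.8,"x": 0,"y": 0,"z": 0.003,"ax": 0,"ay": 0,"az": 0},{"fingers": -0.8,"x": 0,"y": 0,"z": 0.003,"ax": 0,"ay": 0,"az": 0},{"fingers": -0.8,"x": 0,"y": 0,"z": 0,"ax": 0,"ay": 0,"az": 0}]'

```text
clock: 26.22
tcp_pos: [0.3833, 0.248, 0.0983]
orientation: [-2.372, -2.059, 0.001]
contact_force: [0.2, 0.5, -0.5]
grip_width: 0.0207
gripper_force: 49.5
```

Emit:
arm_command --rows '[{"fingers": -0.8,"x": 0,"y": 0,"z": 0.006,"ax": 0,"ay": 0,"az": 0},{"fingers": -0.8,"x": 0,"y": 0,"z": 0.006,"ax": 0,"ay": 0,"az": 0},{"fingers": -0.8,"x": 0,"y": 0,"z": 0.005,"ax": 0,"ay": 0,"az": 0},{"fingers": -0.8,"x": 0,"y": 0,"z": 0.004,"ax": 0,"ay": 0,"az": 0},{"fingers": -0.8,"x": 0,"y": 0,"z": 0,"ax": 0,"ay": 0,"az": 0},{"fingers": -0.8,"x": 0,"y": 0,"z": 0,"ax": 0,"ay": 0,"az": 0}]'

```text
clock: 26.72
tcp_pos: [0.3833, 0.2481, 0.0775]
orientation: [-2.372, -2.059, 0.001]
contact_force: [0.6, -1.3, -0.0]
grip_width: 0.0202
gripper_force: 49.5
```

Emit:
arm_command --rows '[{"fingers": -0.8,"x": 0,"y": 0,"z": 0.002,"ax": 0,"ay": 0,"az": 0},{"fingers": -0.8,"x": 0,"y": 0,"z": 0.001,"ax": 0,"ay": 0,"az": 0},{"fingers": -0.8,"x": 0,"y": 0,"z": 0,"ax": 0,"ay": 0,"az": 0}]'

```text
clock: 26.97
tcp_pos: [0.3836, 0.2482, 0.0748]
orientation: [2.373, 2.059, 0.0]
contact_force: [0.3, -0.4, -1.2]
grip_width: 0.0205
gripper_force: 49.5
```

Emit:
arm_command --rows '[{"fingers": -0.8,"x": 0,"y": 0,"z": 0.0015,"ax": 0,"ay": 0,"az": 0},{"fingers": -0.8,"x": 0,"y": 0,"z": 0,"ax": 0,"ay": 0,"az": 0},{"fingers": -0.3,"x": 0,"y": 0,"z": 0,"ax": 0,"ay": 0,"az": 0},{"fingers": 0,"x": 0,"y": 0,"z": 0,"ax": 0,"ay": 0,"az": 0},{"fingers": 0,"x": 0,"y": 0,"z": 0,"ax": 0,"ay": 0,"az": 0},{"fingers": 0,"x": 0,"y": 0,"z": -0.02,"ax": 0,"ay": 0,"az": 0},{"fingers": 0,"x": 0,"y": 0,"z": -0.035,"ax": 0,"ay": 0,"az": 0},{"fingers": 0,"x": 0,"y": 0,"z": -0.035,"ax": 0,"ay": 0,"az": 0},{"fingers": 0,"x": 0,"y": 0,"z": -0.035,"ax": 0,"ay": 0,"az": 0},{"fingers": 0,"x": 0,"y": 0,"z": 0,"ax": 0,"ay": 0,"az": 0}]'

```text
clock: 27.8
tcp_pos: [0.386, 0.251, 0.2041]
orientation: [2.371, 2.058, 0.015]
contact_force: [1.5, 1.5, -0.2]
grip_width: 0.0425
gripper_force: 0.0
```

```bash
python3 - <<'E'
from h import *
f=grab('wrist','w10.png'); np.savez('w10.npz',**f); P=cloud(f); z=P[...,2]
m=(np.hypot(P[...,0]-.3844,P[...,1]-.2446)<.02)&(z>.05); print('pin top z',np.percentile(z[m],[50,95]).round(4),P[m].mean(0).round(4)); go(.500,-.450,.2)
f=grab('top'); P=cloud(f); m=(np.hypot(P[...,0]-.3844,P[...,1]-.2446)<.02); print(np.percentile(P[m][:,2],95))
E
```

```text
pin top z [0.2688 0.2768] [0.3866 0.2592 0.2483]
shift mm [-6.766e+02  2.123e+02  3.000e-01] turn [ 0.35 -0.23  0.04] tcp [0.3853 0.2498 0.2017] t 27.9 F [ 0.1  0.4 -0.4] w 0.0427 j [ 0.05  0.29 -0.87  2.06  0.28  0.9  -1.12]
0.5790954359364121
```

```bash
python3 - <<'E'
from h import *
f=dict(np.load('w10.npz')); P=cloud(f); z=P[...,2]
m=(np.hypot(P[...,0]-.3844,P[...,1]-.2446)<.02)&(z>.05)&(z<.1); print(m.sum(),np.percentile(z[m],[50,90]).round(4),P[m&(z>.074)].mean(0).round(4))
E
```

```text
577 [0.0786 0.0798] [0.3841 0.2473 0.0787]
```

Emit:
arm_command --rows '[{"fingers": 0,"x": -0.0376,"y": 0.0118,"z": 0,"ax": 0,"ay": 0,"az": 0},{"fingers": 0,"x": -0.0376,"y": 0.0118,"z": 0,"ax": 0,"ay": 0,"az": 0},{"fingers": 0,"x": -0.0376,"y": 0.0118,"z": 0,"ax": 0,"ay": 0,"az": 0},{"fingers": 0,"x": -0.0376,"y": 0.0118,"z": 0,"ax": 0,"ay": 0,"az": 0},{"fingers": 0,"x": -0.0376,"y": 0.0118,"z": 0,"ax": 0,"ay": 0,"az": 0},{"fingers": 0,"x": -0.0376,"y": 0.0118,"z": 0,"ax": 0,"ay": 0,"az": 0},{"fingers": 0,"x": -0.0376,"y": 0.0118,"z": 0,"ax": 0,"ay": 0,"az": 0},{"fingers": 0,"x": -0.0376,"y": 0.0118,"z": 0,"ax": 0,"ay": 0,"az": 0},{"fingers": 0,"x": -0.0376,"y": 0.0118,"z": 0,"ax": 0,"ay": 0,"az": 0}]'

```text
clock: 28.65
tcp_pos: [0.4399, -0.1038, 0.1971]
orientation: [-2.371, -2.058, 0.002]
contact_force: [1.7, 0.7, 0.5]
grip_width: 0.0429
gripper_force: 0.0
```

```bash
python3 - <<'E'
from h import *
f=grab('top','top2.png'); np.savez('top2.npz',**f); go(.500,-.450,.2)
E
```

```text
shift mm [-325.2  109.2   -2.4] turn [-0.09  0.17 -0.47] tcp [ 0.4407 -0.1121  0.1968] t 28.7 F [ 0.5 -7.2  0.4] w 0.0427 j [ 0.7   0.25 -0.67  2.08  0.2   0.88 -0.23]
```

Emit:
arm_command --rows '[{"fingers": -0.1,"x": -0.0361,"y": 0.0121,"z": 0,"ax": 0,"ay": 0,"az": 0},{"fingers": -0.1,"x": -0.0361,"y": 0.0121,"z": 0,"ax": 0,"ay": 0,"az": 0},{"fingers": -0.1,"x": -0.0361,"y": 0.0121,"z": 0,"ax": 0,"ay": 0,"az": 0},{"fingers": -0.1,"x": -0.0361,"y": 0.0121,"z": 0,"ax": 0,"ay": 0,"az": 0},{"fingers": -0.1,"x": -0.0361,"y": 0.0121,"z": 0,"ax": 0,"ay": 0,"az": 0},{"fingers": -0.1,"x": -0.0361,"y": 0.0121,"z": 0,"ax": 0,"ay": 0,"az": 0},{"fingers": -0.1,"x": -0.0361,"y": 0.0121,"z": 0,"ax": 0,"ay": 0,"az": 0},{"fingers": -0.1,"x": -0.0361,"y": 0.0121,"z": 0,"ax": 0,"ay": 0,"az": 0},{"fingers": -0.1,"x": -0.0361,"y": 0.0121,"z": 0,"ax": 0,"ay": 0,"az": 0},{"fingers": -0.1,"x": 0,"y": 0,"z": 0,"ax": 0,"ay": 0,"az": 0}]'

```text
clock: 29.53
tcp_pos: [0.5009, -0.447, 0.1955]
orientation: [2.381, 2.049, -0.006]
contact_force: [-1.3, -0.5, -0.8]
grip_width: 0.0385
gripper_force: 0.0
```

Emit:
arm_command --rows '[{"fingers": -0.1,"x": 0,"y": 0,"z": 0,"ax": 0,"ay": 0,"az": 0},{"fingers": -0.1,"x": 0,"y": 0,"z": 0,"ax": 0,"ay": 0,"az": 0}]'

```text
clock: 29.7
tcp_pos: [0.5028, -0.4373, 0.1965]
orientation: [-2.369, -2.058, -0.0]
contact_force: [-0.5, 0.1, -0.7]
grip_width: 0.0384
gripper_force: 0.0
```

```bash
python3 - <<'E'
from h import *
go(.5,-.45,.1); f=grab('wrist','w11.png'); np.savez('w11.npz',**f); P=cloud(f); z=P[...,2]; C=R0(); o=r.get_obs(); Q=(P-o['tcp_pos'])@C*1000
m=(z>.062)&(z<.078)&(np.abs(Q[...,1])<50)&(Q[...,0]<60); q=Q[m]; print(m.sum(),np.percentile(q,[1,50,99],0).round(1))
v,u=np.where(m); print(u.min(),u.max(),v.min(),v.max())
f2=dict(np.load('top2.npz')); P=cloud(f2); z=P[...,2]
E
```

```text
shift mm [-13.2  -0.8  96.4] turn [-0.14 -0.13  0.1 ] tcp [ 0.5028 -0.4373  0.1965] t 29.7 F [-0.5  0.1 -0.7] w 0.0384 j [ 0.97  0.56 -0.5   1.6   0.3   1.06  0.25]
849 [[ 12.5 -37.8 120.7]
 [ 15.7  -2.  127.4]
 [ 58.7  33.  135. ]]
211 293 113 169
```

View pics/w11.png

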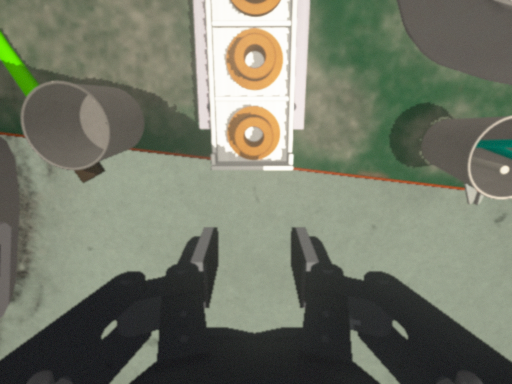

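The push wall is at (252,166), with the fingers behind it and slightly right of its middle.

Emit:
arm_command --rows '[{"fingers": -0.1,"x": -0.015,"y": -0.002,"z": 0,"ax": 0,"ay": 0,"az": 0},{"fingers": -0.1,"x": 0,"y": 0,"z": 0.02,"ax": 0,"ay": 0,"az": 0},{"fingers": -0.1,"x": 0,"y": 0,"z": 0.03,"ax": 0,"ay": 0,"az": 0},{"fingers": -0.1,"x": 0,"y": 0,"z": 0.03,"ax": 0,"ay": 0,"az": 0},{"fingers": -0.1,"x": 0,"y": 0,"z": 0.02,"ax": 0,"ay": 0,"az": 0},{"fingers": -0.1,"x": 0,"y": 0,"z": 0.014,"ax": 0,"ay": 0,"az": 0},{"fingers": -0.1,"x": 0,"y": 0,"z": 0.008,"ax": 0,"ay": 0,"az": 0},{"fingers": -0.1,"x": 0,"y": 0,"z": 0,"ax": 0,"ay": 0,"az": 0},{"fingers": -0.1,"x": 0,"y": 0,"z": 0,"ax": 0,"ay": 0,"az": 0}]'

```text
clock: 30.5
tcp_pos: [0.4995, -0.4537, 0.0771]
orientation: [2.372, 2.059, 0.0]
contact_force: [-0.3, -0.7, 0.8]
grip_width: 0.0382
gripper_force: 0.0
```

```bash
python3 - <<'E'
from h import *
go(.5005,-.442,.073)
f2=dict(np.load('top2.npz')); P=cloud(f2); z=P[...,2]
a=np.radians(81.85); d=np.array([np.cos(a),np.sin(a)]); n=np.array([-d[1],d[0]])
for nm,box,zr in [('plate',(.35,-.1,.75,.3),(.04,.05)),('bracket',(.45,.2,.75,.3),(.055,.068))]:
    m=(P[...,0]>box[0])&(P[...,0]<box[2])&(P[...,1]>box[1])&(P[...,1]<box[3])&(z>zr[0])&(z<zr[1])
    m[:, :100]=0
    q=P[m][:,:2]; s=q@d; l=q@n; print(nm,m.sum(),'along',np.percentile(s,[.5,99.5]).round(4),'lat',np.percentile(l,[.5,99.5]).round(4))
t=np.array([.519,-.307]); print('tray',t@d,t@n)
E
```

```text
shift mm [11.7 -0.7  4.1] turn [0.05 0.03 0.07] tcp [ 0.4995 -0.4537  0.0771] t 30.5 F [-0.3 -0.7  0.8] w 0.0382 j [ 0.96  0.71 -0.45  1.66  0.38  0.87  0.21]
plate 3267 along [0.054  0.3419] lat [-0.6455 -0.3269]
bracket 413 along [0.2787 0.3373] lat [-0.5939 -0.5189]
tray -0.2303232926200575 -0.5572801637207765
```

Emit:
arm_command --rows '[{"fingers": -0.1,"x": 0.003,"y": -0.0005,"z": 0.006,"ax": 0,"ay": 0,"az": 0},{"fingers": -0.1,"x": 0.005,"y": 0,"z": 0,"ax": 0,"ay": 0,"az": 0},{"fingers": -0.1,"x": 0.005,"y": 0,"z": 0,"ax": 0,"ay": 0,"az": 0},{"fingers": -0.1,"x": 0.003,"y": 0,"z": 0,"ax": 0,"ay": 0,"az": 0},{"fingers": -0.1,"x": 0.003,"y": 0,"z": 0,"ax": 0,"ay": 0,"az": 0},{"fingers": -0.1,"x": 0.003,"y": 0,"z": 0,"ax": 0,"ay": 0,"az": 0},{"fingers": -0.1,"x": 0.003,"y": 0,"z": 0,"ax": 0,"ay": 0,"az": 0}]'

```text
clock: 31.08
tcp_pos: [0.5013, -0.4318, 0.071]
orientation: [2.372, 2.055, -0.005]
contact_force: [-1.5, -8.3, -1.2]
grip_width: 0.0388
gripper_force: 4.0
```

```bash
cat >> h.py <<'E'
def tray():
    "rear wall and deck position from wrist depth, tool-relative, plus TCP along/lat"
    f=grab('wrist'); P=cloud(f); z=P[...,2]; C=R0(); o=r.get_obs(); Q=(P-o['tcp_pos'])@C*1000
    a=np.radians(YAW); d=np.array([np.cos(a),np.sin(a)]); n=np.array([-d[1],d[0]]); t=o['tcp_pos'][:2]
    print('tcp along',(t@d).round(4),'lat',(t@n).round(4),'z',o['tcp_pos'][2].round(4),'F',np.round(o['contact_force'],1),'t',round(o['clock'],1))
    m=(z>.078)&(z<.088)&(np.abs(Q[...,1])<40)&(Q[...,0]>25); H,S,V=cv2.split(cv2.cvtColor(f['frame'],cv2.COLOR_RGB2HSV)); m&=(H>5)&(H<28)&(S>90)
    k,l,s,c=cv2.connectedComponentsWithStats(m.astype(np.uint8))
    for i in range(1,k):
        if s[i,4]>60: q=Q[l==i]; print('hub rel x,y',((q.min(0)+q.max(0))/2)[:2].round(1),'z',np.median(z[l==i]).round(4))
    return f
E
python3 - <<'E'
from h import *
tray()
E
```

```text
tcp along -0.3557 lat -0.5575 z 0.071 F [-1.8 -6.9 -1. ] t 31.1
hub rel x,y [94.1  2.2] z 0.0829
hub rel x,y [40.4  1.2] z 0.083
```

Emit:
arm_command --rows '[{"fingers": -0.1,"x": 0.005,"y": 0,"z": 0,"ax": 0,"ay": 0,"az": 0},{"fingers": -0.1,"x": 0.008,"y": 0,"z": 0,"ax": 0,"ay": 0,"az": 0},{"fingers": -0.1,"x": 0.008,"y": 0,"z": 0,"ax": 0,"ay": 0,"az": 0},{"fingers": -0.1,"x": 0.008,"y": 0,"z": 0,"ax": 0,"ay": 0,"az": 0},{"fingers": -0.1,"x": 0.008,"y": 0,"z": 0,"ax": 0,"ay": 0,"az": 0},{"fingers": -0.1,"x": 0.008,"y": 0,"z": 0,"ax": 0,"ay": 0,"az": 0},{"fingers": -0.1,"x": 0.006,"y": 0,"z": 0,"ax": 0,"ay": 0,"az": 0},{"fingers": -0.1,"x": 0.004,"y": 0,"z": 0,"ax": 0,"ay": 0,"az": 0}]'

```text
clock: 31.8
tcp_pos: [0.5093, -0.3768, 0.071]
orientation: [2.372, 2.055, -0.004]
contact_force: [-1.0, -7.0, -1.5]
grip_width: 0.0385
gripper_force: 3.9
```

```bash
python3 - <<'E'
from h import *
tray()
E
```

```text
tcp along -0.2999 lat -0.5577 z 0.071 F [-0.9 -6.1 -1.5] t 31.9
hub rel x,y [93.8  2.2] z 0.0829
hub rel x,y [40.3  1.2] z 0.083
```

Emit:
arm_command --rows '[{"fingers": -0.1,"x": 0.005,"y": 0,"z": 0,"ax": 0,"ay": 0,"az": 0},{"fingers": -0.1,"x": 0.008,"y": 0,"z": 0,"ax": 0,"ay": 0,"az": 0},{"fingers": -0.1,"x": 0.008,"y": 0,"z": 0,"ax": 0,"ay": 0,"az": 0},{"fingers": -0.1,"x": 0.008,"y": 0,"z": 0,"ax": 0,"ay": 0,"az": 0},{"fingers": -0.1,"x": 0.008,"y": 0,"z": 0,"ax": 0,"ay": 0,"az": 0},{"fingers": -0.1,"x": 0.008,"y": 0,"z": 0,"ax": 0,"ay": 0,"az": 0},{"fingers": -0.1,"x": 0.008,"y": 0,"z": 0,"ax": 0,"ay": 0,"az": 0},{"fingers": -0.1,"x": 0.006,"y": 0,"z": 0,"ax": 0,"ay": 0,"az": 0},{"fingers": -0.1,"x": 0.004,"y": 0,"z": 0,"ax": 0,"ay": 0,"az": 0}]'

```text
clock: 32.6
tcp_pos: [0.5183, -0.3145, 0.071]
orientation: [2.372, 2.055, -0.004]
contact_force: [-0.5, -8.4, 0.1]
grip_width: 0.0383
gripper_force: 4.2
```

```bash
python3 - <<'E'
from h import *
f=tray(); cv2.imwrite('pics/w12.png',cv2.cvtColor(f['frame'],cv2.COLOR_RGB2BGR))
E
```

```text
tcp along -0.2369 lat -0.5577 z 0.071 F [-0.7 -6.1 -0.2] t 32.6
hub rel x,y [93.9  2.4] z 0.0829
hub rel x,y [40.3  1.2] z 0.083
```

View pics/w12.png

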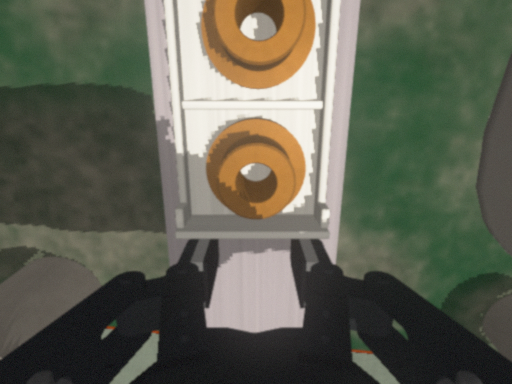

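The tray is sliding straight, with both fingers square on the push wall at about (205,238) and (310,238).

Emit:
arm_command --rows '[{"fingers": -0.1,"x": 0.005,"y": 0,"z": 0,"ax": 0,"ay": 0,"az": 0},{"fingers": -0.1,"x": 0.006,"y": 0,"z": 0,"ax": 0,"ay": 0,"az": 0},{"fingers": -0.1,"x": 0.006,"y": 0,"z": 0,"ax": 0,"ay": 0,"az": 0},{"fingers": -0.1,"x": 0.006,"y": 0,"z": 0,"ax": 0,"ay": 0,"az": 0},{"fingers": -0.1,"x": 0.006,"y": 0,"z": 0,"ax": 0,"ay": 0,"az": 0},{"fingers": -0.1,"x": 0.006,"y": 0,"z": 0,"ax": 0,"ay": 0,"az": 0},{"fingers": -0.1,"x": 0.005,"y": 0,"z": 0,"ax": 0,"ay": 0,"az": 0}]'

```text
clock: 33.23
tcp_pos: [0.5239, -0.2755, 0.071]
orientation: [2.373, 2.054, -0.004]
contact_force: [-1.7, -8.8, 1.0]
grip_width: 0.038
gripper_force: 4.3
```

```bash
cat >> h.py <<'E'
def topt():
    "bronze hubs on the tray from the top camera: along/lat/height"
    f=grab('top'); P=cloud(f); a=np.radians(YAW); d=np.array([np.cos(a),np.sin(a)]); n=np.array([-d[1],d[0]])
    H,S,V=cv2.split(cv2.cvtColor(f['frame'],cv2.COLOR_RGB2HSV)); k,l,s,c=cv2.connectedComponentsWithStats(((H>5)&(H<28)&(S>90)&(P[...,2]>.07)&(P[...,2]<.1)).astype(np.uint8))
    for i in range(1,k):
        if s[i,4]>25: q=P[l==i]; print('hub along',(q[:,:2].mean(0)@d).round(4),'lat',(q[:,:2].mean(0)@n).round(4),'z',np.median(q[:,2]).round(4))
    return f
E
python3 - <<'E'
from h import *
tray(); topt()
E
```

```text
tcp along -0.1969 lat -0.5577 z 0.071 F [-0.5 -5.9 -0.5] t 33.3
hub rel x,y [93.1  2.4] z 0.0829
hub rel x,y [40.   1.2] z 0.083
hub along 0.0214 lat -0.5606 z 0.0828
hub along -0.037 lat -0.5598 z 0.0825
hub along -0.093 lat -0.5591 z 0.0823
hub along -0.1527 lat -0.5573 z 0.082
```

Emit:
arm_command --rows '[{"fingers": -0.1,"x": 0.005,"y": 0,"z": 0,"ax": 0,"ay": 0,"az": 0},{"fingers": -0.1,"x": 0.007,"y": 0,"z": 0,"ax": 0,"ay": 0,"az": 0},{"fingers": -0.1,"x": 0.008,"y": 0,"z": 0,"ax": 0,"ay": 0,"az": 0},{"fingers": -0.1,"x": 0.008,"y": 0,"z": 0,"ax": 0,"ay": 0,"az": 0},{"fingers": -0.1,"x": 0.008,"y": 0,"z": 0,"ax": 0,"ay": 0,"az": 0},{"fingers": -0.1,"x": 0.008,"y": 0,"z": 0,"ax": 0,"ay": 0,"az": 0},{"fingers": -0.1,"x": 0.008,"y": 0,"z": 0,"ax": 0,"ay": 0,"az": 0},{"fingers": -0.1,"x": 0.008,"y": 0,"z": 0,"ax": 0,"ay": 0,"az": 0},{"fingers": -0.1,"x": 0.005,"y": 0,"z": 0,"ax": 0,"ay": 0,"az": 0}]'

```text
clock: 34.08
tcp_pos: [0.5333, -0.2104, 0.0709]
orientation: [2.372, 2.055, -0.004]
contact_force: [-0.8, -8.9, 0.7]
grip_width: 0.0385
gripper_force: 4.5
```

```bash
python3 - <<'E'
from h import *
tray(); topt()
E
```

```text
tcp along -0.1314 lat -0.5578 z 0.0709 F [-1.3 -6.6  0.5] t 34.1
hub rel x,y [93.3  2.3] z 0.0829
hub rel x,y [40.1  1.3] z 0.083
hub along 0.086 lat -0.5601 z 0.0824
hub along 0.0286 lat -0.5603 z 0.0828
hub along -0.0284 lat -0.5589 z 0.0823
hub along -0.0873 lat -0.558 z 0.0821
```

Emit:
arm_command --rows '[{"fingers": -0.1,"x": 0.005,"y": 0,"z": 0,"ax": 0,"ay": 0,"az": 0},{"fingers": -0.1,"x": 0.006,"y": 0,"z": 0,"ax": 0,"ay": 0,"az": 0},{"fingers": -0.1,"x": 0.006,"y": 0,"z": 0,"ax": 0,"ay": 0,"az": 0},{"fingers": -0.1,"x": 0.006,"y": 0,"z": 0,"ax": 0,"ay": 0,"az": 0},{"fingers": -0.1,"x": 0.006,"y": 0,"z": 0,"ax": 0,"ay": 0,"az": 0},{"fingers": -0.1,"x": 0.006,"y": 0,"z": 0,"ax": 0,"ay": 0,"az": 0},{"fingers": -0.1,"x": 0.005,"y": 0,"z": 0,"ax": 0,"ay": 0,"az": 0}]'

```text
clock: 34.77
tcp_pos: [0.5388, -0.1716, 0.0709]
orientation: [2.373, 2.054, -0.005]
contact_force: [-1.9, -10.7, 3.0]
grip_width: 0.0383
gripper_force: 5.0
```

Emit:
arm_command --rows '[{"fingers": -0.1,"x": 0.005,"y": 0,"z": 0,"ax": 0,"ay": 0,"az": 0},{"fingers": -0.1,"x": 0.006,"y": 0,"z": 0,"ax": 0,"ay": 0,"az": 0},{"fingers": -0.1,"x": 0.007,"y": 0,"z": 0,"ax": 0,"ay": 0,"az": 0},{"fingers": -0.1,"x": 0.007,"y": 0,"z": 0,"ax": 0,"ay": 0,"az": 0},{"fingers": -0.1,"x": 0.007,"y": 0,"z": 0,"ax": 0,"ay": 0,"az": 0},{"fingers": -0.1,"x": 0.005,"y": 0,"z": 0,"ax": 0,"ay": 0,"az": 0}]'

```text
clock: 35.27
tcp_pos: [0.5441, -0.1348, 0.0709]
orientation: [2.373, 2.054, -0.005]
contact_force: [-0.7, -9.2, 3.0]
grip_width: 0.0389
gripper_force: 5.1
```

```bash
python3 - <<'E'
from h import *
tray(); topt()
E
```

```text
tcp along -0.0548 lat -0.5578 z 0.0709 F [-1.2 -6.8  1.2] t 35.3
hub rel x,y [93.2  2.3] z 0.0829
hub rel x,y [40.   1.2] z 0.083
hub along 0.1621 lat -0.5597 z 0.0826
hub along 0.1043 lat -0.5599 z 0.0827
hub along 0.0475 lat -0.559 z 0.0826
hub along -0.0106 lat -0.5577 z 0.0828
```

Emit:
arm_command --rows '[{"fingers": -0.1,"x": 0.005,"y": 0,"z": 0,"ax": 0,"ay": 0,"az": 0},{"fingers": -0.1,"x": 0.006,"y": 0,"z": 0,"ax": 0,"ay": 0,"az": 0},{"fingers": -0.1,"x": 0.006,"y": 0,"z": 0,"ax": 0,"ay": 0,"az": 0},{"fingers": -0.1,"x": 0.006,"y": 0,"z": 0,"ax": 0,"ay": 0,"az": 0},{"fingers": -0.1,"x": 0.006,"y": 0,"z": 0,"ax": 0,"ay": 0,"az": 0},{"fingers": -0.1,"x": 0.006,"y": 0,"z": 0,"ax": 0,"ay": 0,"az": 0},{"fingers": -0.1,"x": 0.005,"y": 0,"z": 0,"ax": 0,"ay": 0,"az": 0}]'

```text
clock: 35.95
tcp_pos: [0.5498, -0.0958, 0.0709]
orientation: [2.373, 2.053, -0.005]
contact_force: [-2.1, -11.2, 4.0]
grip_width: 0.0386
gripper_force: 5.6
```

Emit:
arm_command --rows '[{"fingers": -0.1,"x": 0.005,"y": 0,"z": 0,"ax": 0,"ay": 0,"az": 0},{"fingers": -0.1,"x": 0.006,"y": 0,"z": 0,"ax": 0,"ay": 0,"az": 0},{"fingers": -0.1,"x": 0.006,"y": 0,"z": 0,"ax": 0,"ay": 0,"az": 0},{"fingers": -0.1,"x": 0.006,"y": 0,"z": 0,"ax": 0,"ay": 0,"az": 0},{"fingers": -0.1,"x": 0.006,"y": 0,"z": 0,"ax": 0,"ay": 0,"az": 0},{"fingers": -0.1,"x": 0.005,"y": 0,"z": 0,"ax": 0,"ay": 0,"az": 0}]'

```text
clock: 36.45
tcp_pos: [0.5546, -0.0624, 0.0709]
orientation: [2.373, 2.053, -0.006]
contact_force: [-1.1, -11.1, 5.0]
grip_width: 0.0384
gripper_force: 5.9
```

```bash
python3 - <<'E'
from h import *
tray(); topt()
E
```

```text
tcp along 0.0186 lat -0.5578 z 0.0709 F [-0.7 -7.   1.9] t 36.5
hub rel x,y [93.   2.5] z 0.0829
hub rel x,y [39.8  1.4] z 0.083
hub along 0.2348 lat -0.5595 z 0.0825
hub along 0.1775 lat -0.5597 z 0.082
hub along 0.1208 lat -0.5594 z 0.0827
hub along 0.066 lat -0.5556 z 0.0823
```

About 28 mm remain. I'll push more slowly and watch the force.

Emit:
arm_command --rows '[{"fingers": -0.1,"x": 0.004,"y": 0,"z": 0,"ax": 0,"ay": 0,"az": 0},{"fingers": -0.1,"x": 0.004,"y": 0,"z": 0,"ax": 0,"ay": 0,"az": 0},{"fingers": -0.1,"x": 0.004,"y": 0,"z": 0,"ax": 0,"ay": 0,"az": 0},{"fingers": -0.1,"x": 0.004,"y": 0,"z": 0,"ax": 0,"ay": 0,"az": 0},{"fingers": -0.1,"x": 0.003,"y": 0,"z": 0,"ax": 0,"ay": 0,"az": 0},{"fingers": -0.1,"x": 0.003,"y": 0,"z": 0,"ax": 0,"ay": 0,"az": 0}]'

```text
clock: 37.05
tcp_pos: [0.5576, -0.0411, 0.0709]
orientation: [2.373, 2.052, -0.007]
contact_force: [-1.3, -11.7, 6.7]
grip_width: 0.0386
gripper_force: 6.2
```

Emit:
arm_command --rows '[{"fingers": -0.1,"x": 0.002,"y": 0,"z": 0,"ax": 0,"ay": 0,"az": 0},{"fingers": -0.1,"x": 0.002,"y": 0,"z": 0,"ax": 0,"ay": 0,"az": 0}]'

```text
clock: 37.22
tcp_pos: [0.5582, -0.0373, 0.0709]
orientation: [2.373, 2.052, -0.007]
contact_force: [-1.4, -13.0, 6.1]
grip_width: 0.0388
gripper_force: 6.3
```

```bash
python3 - <<'E'
from h import *
tray(); topt()
E
```

```text
tcp along 0.0429 lat -0.5578 z 0.0709 F [ -1.7 -11.1   4.3] t 37.3
hub rel x,y [94.   2.5] z 0.0829
hub rel x,y [40.4  1.4] z 0.083
hub along 0.2592 lat -0.5607 z 0.0828
hub along 0.2009 lat -0.56 z 0.0827
hub along 0.1446 lat -0.5592 z 0.0825
hub along 0.0902 lat -0.5531 z 0.0825
```

Emit:
arm_command --rows '[{"fingers": -0.1,"x": 0.002,"y": 0,"z": 0,"ax": 0,"ay": 0,"az": 0},{"fingers": -0.1,"x": 0.002,"y": 0,"z": 0,"ax": 0,"ay": 0,"az": 0}]'

```text
clock: 37.48
tcp_pos: [0.5587, -0.0337, 0.0709]
orientation: [2.374, 2.052, -0.008]
contact_force: [-2.3, -12.7, 6.2]
grip_width: 0.0384
gripper_force: 6.3
```

Emit:
arm_command --rows '[{"fingers": -0.1,"x": 0.001,"y": 0,"z": 0,"ax": 0,"ay": 0,"az": 0},{"fingers": -0.1,"x": 0.001,"y": 0,"z": 0,"ax": 0,"ay": 0,"az": 0}]'

```text
clock: 37.65
tcp_pos: [0.5588, -0.0325, 0.0709]
orientation: [2.373, 2.051, -0.009]
contact_force: [-2.0, -16.6, 8.3]
grip_width: 0.0383
gripper_force: 8.3
```

```bash
python3 - <<'E'
from h import *
tray()
E
```

```text
tcp along 0.0471 lat -0.5578 z 0.0709 F [ -1.6 -14.2   6.5] t 37.7
hub rel x,y [94.7  2.6] z 0.0829
hub rel x,y [40.7  1.3] z 0.083
```

Emit:
arm_command --rows '[{"fingers": -0.1,"x": 0.001,"y": 0,"z": 0,"ax": 0,"ay": 0,"az": 0},{"fingers": -0.1,"x": 0.001,"y": 0,"z": 0,"ax": 0,"ay": 0,"az": 0}]'

```text
clock: 37.87
tcp_pos: [0.5588, -0.0324, 0.0709]
orientation: [2.374, 2.049, -0.013]
contact_force: [-3.5, -20.8, 10.1]
grip_width: 0.0383
gripper_force: 10.5
```

Emit:
arm_command --rows '[{"fingers": -0.1,"x": 0.001,"y": 0,"z": 0,"ax": 0,"ay": 0,"az": 0},{"fingers": -0.1,"x": 0,"y": 0,"z": 0,"ax": 0,"ay": 0,"az": 0}]'

```text
clock: 38.03
tcp_pos: [0.5588, -0.0324, 0.0709]
orientation: [2.374, 2.048, -0.014]
contact_force: [-3.4, -21.0, 10.7]
grip_width: 0.0383
gripper_force: 10.5
```

```bash
python3 - <<'E'
from h import *
tray(); f=topt(); P=cloud(f); 
a=np.radians(YAW); d=np.array([np.cos(a),np.sin(a)])
b=cv2.cvtColor(f['frame'],cv2.COLOR_RGB2BGR)[150:225,130:280]; cv2.imwrite('pics/crop13.png',cv2.resize(b,None,fx=5,fy=5,interpolation=cv2.INTER_CUBIC))
E
```

```text
tcp along 0.0471 lat -0.5578 z 0.0709 F [ -4.2 -20.   10.1] t 38.1
hub rel x,y [94.5  2.5] z 0.0829
hub rel x,y [40.6  1.3] z 0.083
hub along 0.263 lat -0.5602 z 0.0823
hub along 0.2051 lat -0.5595 z 0.0816
hub along 0.1485 lat -0.5592 z 0.0821
hub along 0.095 lat -0.5527 z 0.0825
```

View pics/crop13.png

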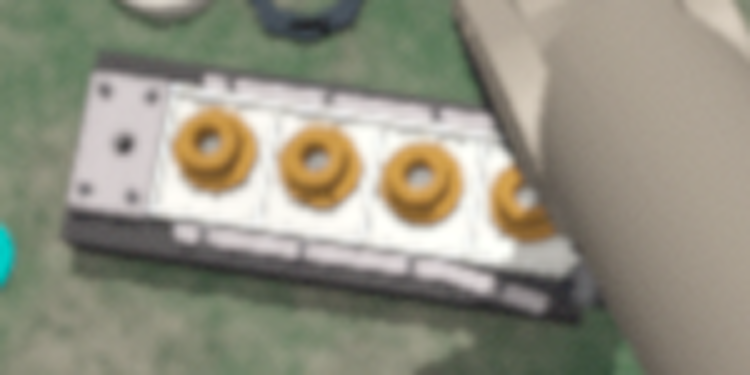

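The tray is home: the force rose to 20 N with no further motion, and the front wall is flush against the bracket at about (160,140) in the crop. Next I back off and fetch the pin.

Emit:
arm_command --rows '[{"fingers": -0.1,"x": -0.005,"y": 0,"z": 0,"ax": 0,"ay": 0,"az": 0},{"fingers": -0.1,"x": -0.008,"y": 0,"z": 0,"ax": 0,"ay": 0,"az": 0},{"fingers": -0.1,"x": 0,"y": 0,"z": -0.03,"ax": 0,"ay": 0,"az": 0},{"fingers": -0.1,"x": 0,"y": 0,"z": -0.04,"ax": 0,"ay": 0,"az": 0},{"fingers": -0.1,"x": 0,"y": 0,"z": -0.04,"ax": 0,"ay": 0,"az": 0},{"fingers": 0,"x": 0,"y": 0,"z": 0,"ax": 0,"ay": 0,"az": 0}]'

```text
clock: 38.63
tcp_pos: [0.5621, -0.0349, 0.1878]
orientation: [2.366, 2.056, 0.015]
contact_force: [1.5, 1.4, -0.2]
grip_width: 0.0427
gripper_force: 0.0
```

Emit:
arm_command --rows '[{"fingers": 0,"x": 0.03,"y": -0.0237,"z": 0,"ax": 0,"ay": 0,"az": 0},{"fingers": 0,"x": 0.03,"y": -0.0237,"z": 0,"ax": 0,"ay": 0,"az": 0},{"fingers": 0,"x": 0.03,"y": -0.0237,"z": 0,"ax": 0,"ay": 0,"az": 0},{"fingers": 0,"x": 0.03,"y": -0.0237,"z": 0,"ax": 0,"ay": 0,"az": 0},{"fingers": 0,"x": 0.03,"y": -0.0237,"z": 0,"ax": 0,"ay": 0,"az": 0},{"fingers": 0,"x": 0.03,"y": -0.0237,"z": 0,"ax": 0,"ay": 0,"az": 0},{"fingers": 0,"x": 0.03,"y": -0.0237,"z": 0,"ax": 0,"ay": 0,"az": 0},{"fingers": 0,"x": 0.03,"y": -0.0237,"z": 0,"ax": 0,"ay": 0,"az": 0},{"fingers": 0,"x": 0.03,"y": -0.0237,"z": 0,"ax": 0,"ay": 0,"az": 0}]'

```text
clock: 39.38
tcp_pos: [0.3829, 0.2627, 0.1805]
orientation: [-2.371, -2.06, -0.001]
contact_force: [0.9, 0.7, 0.1]
grip_width: 0.0426
gripper_force: 0.0
```

Emit:
arm_command --rows '[{"fingers": 0,"x": 0,"y": 0,"z": 0,"ax": 0,"ay": 0,"az": 0},{"fingers": 0,"x": 0,"y": 0,"z": 0,"ax": 0,"ay": 0,"az": 0},{"fingers": 0,"x": 0,"y": 0,"z": 0,"ax": 0,"ay": 0,"az": 0}]'

```text
clock: 39.63
tcp_pos: [0.3844, 0.2608, 0.1802]
orientation: [2.371, 2.061, -0.0]
contact_force: [0.1, -0.9, 0.3]
grip_width: 0.0427
gripper_force: 0.0
```

```bash
python3 - <<'E'
from h import *
go(.3836,.2482,.12); topt()
E
```

```text
shift mm [-12.6   1.   60.2] turn [-0.01  0.01  0.13] tcp [0.3844 0.2608 0.1802] t 39.6 F [ 0.1 -0.9  0.3] w 0.0427 j [-0.1   0.3  -0.72  2.07  0.26  0.86 -1.12]
hub along 0.2633 lat -0.5601 z 0.0821
hub along 0.2052 lat -0.5595 z 0.0825
hub along 0.1483 lat -0.5592 z 0.0823
hub along 0.0898 lat -0.5578 z 0.0825
```

Emit:
arm_command --rows '[{"fingers": 0,"x": -0.0126,"y": 0.001,"z": 0,"ax": 0,"ay": 0,"az": 0},{"fingers": 0,"x": 0,"y": 0,"z": 0.03,"ax": 0,"ay": 0,"az": 0},{"fingers": 0,"x": 0,"y": 0,"z": 0.03,"ax": 0,"ay": 0,"az": 0},{"fingers": 0,"x": 0,"y": 0,"z": 0,"ax": 0,"ay": 0,"az": 0},{"fingers": 0,"x": 0,"y": 0,"z": 0,"ax": 0,"ay": 0,"az": 0},{"fingers": 0,"x": 0,"y": 0,"z": 0,"ax": 0,"ay": 0,"az": 0}]'

```text
clock: 40.18
tcp_pos: [0.3845, 0.2482, 0.1212]
orientation: [-2.374, -2.058, -0.001]
contact_force: [-0.3, 0.5, 0.4]
grip_width: 0.0426
gripper_force: 0.0
```

```bash
python3 - <<'E'
from h import *
go(.3836,.2482,.073)
f=grab('wrist'); P=cloud(f); z=P[...,2]; o=r.get_obs(); Q=(P-o['tcp_pos'])@R0()*1000
m=(z>.074)&(z<.084)&(np.hypot(Q[...,0],Q[...,1])<25); print(m.sum(),np.percentile(Q[m],[2,98],0).round(1),Q[m].mean(0).round(1))
E
```

```text
shift mm [-0.1 -1.  48.2] turn [ 0.02 -0.03 -0.  ] tcp [0.3845 0.2482 0.1212] t 40.2 F [-0.3  0.5  0.4] w 0.0426 j [-0.14  0.38 -0.67  2.14  0.36  0.73 -1.19]
895 [[-11.  -10.3  41.4]
 [  7.9   8.9  46.9]] [-1.  -0.6 43. ]
```

Emit:
arm_command --rows '[{"fingers": 0,"x": -0.001,"y": -0.001,"z": 0.018,"ax": 0,"ay": 0,"az": 0},{"fingers": 0,"x": 0,"y": 0,"z": 0.015,"ax": 0,"ay": 0,"az": 0},{"fingers": 0,"x": 0,"y": 0,"z": 0.009,"ax": 0,"ay": 0,"az": 0},{"fingers": 0,"x": 0,"y": 0,"z": 0.005,"ax": 0,"ay": 0,"az": 0},{"fingers": 0,"x": 0,"y": 0,"z": 0,"ax": 0,"ay": 0,"az": 0},{"fingers": -0.8,"x": 0,"y": 0,"z": 0,"ax": 0,"ay": 0,"az": 0},{"fingers": -0.8,"x": 0,"y": 0,"z": 0,"ax": 0,"ay": 0,"az": 0},{"fingers": -0.8,"x": 0,"y": 0,"z": 0,"ax": 0,"ay": 0,"az": 0},{"fingers": -0.8,"x": 0,"y": 0,"z": 0,"ax": 0,"ay": 0,"az": 0},{"fingers": -0.8,"x": 0,"y": 0,"z": 0,"ax": 0,"ay": 0,"az": 0}]'

```text
clock: 41.07
tcp_pos: [0.3833, 0.2478, 0.0742]
orientation: [2.372, 2.059, 0.003]
contact_force: [-2.2, -1.6, 7.5]
grip_width: 0.0201
gripper_force: 48.7
```

Emit:
arm_command --rows '[{"fingers": -0.8,"x": 0,"y": 0,"z": -0.008,"ax": 0,"ay": 0,"az": 0},{"fingers": -0.8,"x": 0,"y": 0,"z": -0.015,"ax": 0,"ay": 0,"az": 0},{"fingers": -0.8,"x": 0,"y": 0,"z": -0.02,"ax": 0,"ay": 0,"az": 0},{"fingers": -0.8,"x": 0,"y": 0,"z": -0.03,"ax": 0,"ay": 0,"az": 0},{"fingers": -0.8,"x": 0,"y": 0,"z": -0.03,"ax": 0,"ay": 0,"az": 0},{"fingers": -0.8,"x": 0,"y": 0,"z": 0,"ax": 0,"ay": 0,"az": 0}]'

```text
clock: 41.57
tcp_pos: [0.3849, 0.2496, 0.1816]
orientation: [2.371, 2.058, 0.013]
contact_force: [2.0, 0.4, -0.4]
grip_width: 0.0204
gripper_force: 49.3
```

```bash
python3 - <<'E'
from h import *
# bracket hole: tray origin home along .177, eye +.137 -> along .314, lat -.5565
a=np.radians(YAW); d=np.array([np.cos(a),np.sin(a)]); n=np.array([-d[1],d[0]])
b=.314*d-.5565*n; print('bracket hole approx',b.round(4)); v=b-.06*d; go(v[0],v[1],.18)
f=dict(np.load('top0.npz')); dark(f,149,160,174,184,110,.062)
E
```

```text
bracket hole approx [0.5954 0.2319]
shift mm [-47.9 210.8   2.7] turn [ 0.38 -0.3   0.07] tcp [0.3849 0.2496 0.1816] t 41.6 F [ 2.   0.4 -0.4] w 0.0204 j [-0.07  0.29 -0.73  2.09  0.26  0.84 -1.1 ]
dark [154 178   2   2   3] [154.3 178.3] [154.5 178.5] depth z 0.0414 p [0.5948 0.2305 0.062 ]
```

Emit:
arm_command --rows '[{"fingers": -0.8,"x": -0.008,"y": 0.0352,"z": 0,"ax": 0,"ay": 0,"az": 0},{"fingers": -0.8,"x": -0.008,"y": 0.0352,"z": 0,"ax": 0,"ay": 0,"az": 0},{"fingers": -0.8,"x": -0.008,"y": 0.0352,"z": 0,"ax": 0,"ay": 0,"az": 0},{"fingers": -0.8,"x": -0.008,"y": 0.0352,"z": 0,"ax": 0,"ay": 0,"az": 0},{"fingers": -0.8,"x": -0.008,"y": 0.0352,"z": 0,"ax": 0,"ay": 0,"az": 0},{"fingers": -0.8,"x": -0.008,"y": 0.0352,"z": 0,"ax": 0,"ay": 0,"az": 0},{"fingers": -0.8,"x": 0,"y": 0,"z": 0,"ax": 0,"ay": 0,"az": 0},{"fingers": -0.8,"x": 0,"y": 0,"z": 0,"ax": 0,"ay": 0,"az": 0},{"fingers": -0.8,"x": 0,"y": 0,"z": 0,"ax": 0,"ay": 0,"az": 0}]'

```text
clock: 42.32
tcp_pos: [0.5842, 0.1704, 0.1761]
orientation: [-2.372, -2.059, 0.001]
contact_force: [-1.0, 0.9, -0.6]
grip_width: 0.0197
gripper_force: 49.4
```

```bash
python3 - <<'E'
from h import *
f=grab('wrist','w14.png'); np.savez('w14.npz',**f); o=r.get_obs(); C=R0()
T=np.linalg.inv(f['world_from_camera']); q=f['K']@(T[:3,:3]@np.array([.595,.231,.062])+T[:3,3]); u,v=(q[:2]/q[2]); print(u,v); u,v=int(u),int(v)
g=f['frame'].max(-1); print(g[v-14:v+15:2,u-16:u+17:2])
p=dark(f,u-14,u+15,v-14,v+15,110,.062); print('rel',((C.T@(p-o['tcp_pos']))*1000).round(1)); go(p[0],p[1],.14)
P=cloud(f); Q=(P-o['tcp_pos'])@C*1000
print('pin tip rows:',[(vv,g[vv,245:266:3].tolist()) for vv in range(200,218,2)])
for vv in (208,212,216,224,230,250,270): print(vv,Q[vv,254].round(1))
E
```

```text
256.54515050132517 112.29553107687062
[[238 238 239 239 238 238 240 239 239 240 241 240 240 241 241 240 242]
 [239 239 238 239 239 240 240 241 241 240 241 241 241 241 242 242 241]
 [238 237 238 237 239 241 241 240 240 241 240 241 240 240 241 241 241]
 [240 239 240 240 241 240 240 234 224 223 230 239 242 243 243 243 242]
 [240 240 240 241 241 236 218 192 180 166 165 205 234 242 243 243 243]
 [237 237 238 238 235 215 180 118 102  99 115 159 192 234 241 241 242]
 [237 238 238 238 226 195 119  95  92  92  95 104 160 218 241 242 242]
 [236 237 237 235 218 182  97  96  98  95  92  95 135 178 237 241 241]
 [239 239 240 236 221 185  95  95  97  96  97  93 130 185 238 242 242]
 [237 237 239 237 220 195 104  97  95  96  97  95 135 195 239 242 243]
 [237 239 238 238 224 207 146  97  94  93  95 107 160 208 239 243 242]
 [236 237 238 238 232 219 192 122  97  98 115 162 190 229 240 241 242]
 [236 236 237 238 238 229 212 191 169 172 182 195 226 238 241 240 241]
 [237 237 237 237 237 237 233 224 214 213 222 232 239 240 240 239 241]
 [238 238 239 239 240 240 240 240 240 240 241 241 241 241 242 242 243]]
dark [252 108  12  13 113] [257.4 113.9] [257.5 114. ] depth z 0.0202 p [0.5956 0.2296 0.062 ]
rel [ 59.8   3.3 114.2]
shift mm [59.8  3.5 36.2] turn [-0.06 -0.01  0.15] tcp [0.5838 0.1709 0.1762] t 42.4 F [ 0.4  0.6 -1. ] w 0.0202 j [ 0.07  0.52 -0.61  1.76  0.35  0.98 -0.82]
pin tip rows: [(200, [253, 254, 254, 250, 226, 200, 228]), (202, [219, 226, 226, 194, 181, 202, 225]), (204, [236, 234, 227, 207, 217, 234, 231]), (206, [254, 254, 207, 143, 174, 253, 254]), (208, [253, 235, 132, 126, 128, 204, 250]), (210, [253, 188, 125, 127, 124, 132, 183]), (212, [250, 137, 125, 128, 127, 125, 131]), (214, [188, 126, 124, 126, 124, 122, 208]), (216, [134, 118, 125, 126, 127, 125, 224])]
208 [ 2.8  0.8 56.2]
212 [ 2.9  0.8 48.9]
216 [ 2.8  0.8 42.4]
224 [ 9.9  0.9 14.8]
230 [9.8 0.9 8. ]
250 [ 5.8  0.9 -4.8]
270 [-4.6  0.9 -4.8]
```

Emit:
arm_command --rows '[{"fingers": -0.8,"x": 0.0314,"y": 0.0009,"z": 0,"ax": 0,"ay": 0,"az": 0},{"fingers": -0.8,"x": 0.0314,"y": 0.0009,"z": 0,"ax": 0,"ay": 0,"az": 0},{"fingers": -0.8,"x": 0,"y": 0,"z": 0.02,"ax": 0,"ay": 0,"az": 0},{"fingers": -0.8,"x": 0,"y": 0,"z": 0.015,"ax": 0,"ay": 0,"az": 0},{"fingers": -0.8,"x": 0,"y": 0,"z": 0.004,"ax": 0,"ay": 0,"az": 0},{"fingers": -0.8,"x": 0,"y": 0,"z": 0,"ax": 0,"ay": 0,"az": 0},{"fingers": -0.8,"x": 0,"y": 0,"z": 0,"ax": 0,"ay": 0,"az": 0},{"fingers": -0.8,"x": 0,"y": 0,"z": 0,"ax": 0,"ay": 0,"az": 0}]'

```text
clock: 43.03
tcp_pos: [0.596, 0.2322, 0.1385]
orientation: [2.372, 2.059, 0.002]
contact_force: [0.3, -0.2, 0.0]
grip_width: 0.0203
gripper_force: 49.4
```

```bash
python3 - <<'E'
from h import *
f=grab('wrist'); np.savez('w15.npz',**f); o=r.get_obs(); go(.5956,.2296,.1)
b=cv2.cvtColor(f['frame'],cv2.COLOR_RGB2BGR)[175:235,220:290]
cv2.imwrite('pics/crop15.png',cv2.resize(b,None,fx=8,fy=8,interpolation=cv2.INTER_CUBIC))
E
```

```text
shift mm [-2.6 -0.2 38.6] turn [ 0.09 -0.05  0.05] tcp [0.5961 0.2322 0.1386] t 43.1 F [-0.  -0.4 -0.3] w 0.0199 j [-0.05  0.61 -0.59  1.71  0.4   0.95 -0.93]
```

View pics/crop15.png

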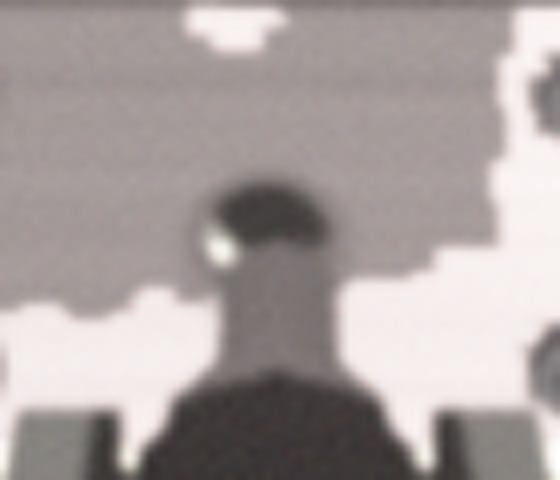

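The hole is at about (253.5, 198–212), and the pin tip at (254.5,205) is almost over it.

```bash
python3 - <<'E'
from h import *
f=dict(np.load('w15.npz')); o=r.get_obs(); C=R0()
rel=lambda u,v,z:((C.T@(ray(f,u,v,z)-o['tcp_pos']))*1000).round(1)
print('far edge',rel(253.5,198,.062),'LR',rel(220+213/8,205,.062),rel(220+330/8,205,.062)); print('tip front',rel(255,205,.0695),'shank LR',rel(220+222/8,212,.08),rel(220+335/8,212,.08))
P=cloud(f); Q=(P-o['tcp_pos'])@C*1000
for v in (206,208,210,213,216): print(v,Q[v,255].round(1))
E
```

```text
far edge [ 3.1 -0.1 76.6] LR [-2.3 -5.1 76.6] [-2.3  5.5 76.6]
tip front [ 0.5  0.9 69.1] shank LR [-0.6 -3.9 58.6] [-0.6  5.5 58.6]
206 [ 3.2  0.9 60. ]
208 [ 3.6  0.9 55.1]
210 [ 3.5  0.9 51.8]
213 [ 3.7  0.9 46.3]
216 [ 4.   0.8 40.7]
```

Emit:
arm_command --rows '[{"fingers": -0.8,"x": -0.0016,"y": -0.0007,"z": 0.003,"ax": 0,"ay": 0,"az": 0},{"fingers": -0.8,"x": 0,"y": 0,"z": 0.003,"ax": 0,"ay": 0,"az": 0},{"fingers": -0.8,"x": 0,"y": 0,"z": 0.002,"ax": 0,"ay": 0,"az": 0},{"fingers": -0.8,"x": 0,"y": 0,"z": 0.002,"ax": 0,"ay": 0,"az": 0},{"fingers": -0.8,"x": 0,"y": 0,"z": 0,"ax": 0,"ay": 0,"az": 0}]'

```text
clock: 43.5
tcp_pos: [0.5945, 0.2303, 0.1267]
orientation: [-2.372, -2.059, 0.001]
contact_force: [-0.3, 0.4, -0.9]
grip_width: 0.02
gripper_force: 49.4
```

Emit:
arm_command --rows '[{"fingers": -0.8,"x": 0,"y": 0,"z": 0.002,"ax": 0,"ay": 0,"az": 0},{"fingers": -0.8,"x": 0,"y": 0,"z": 0,"ax": 0,"ay": 0,"az": 0}]'

```text
clock: 43.67
tcp_pos: [0.5946, 0.2305, 0.1249]
orientation: [-2.372, -2.059, 0.001]
contact_force: [-0.9, -0.3, -0.9]
grip_width: 0.0205
gripper_force: 49.4
```

Emit:
arm_command --rows '[{"fingers": -0.8,"x": 0,"y": 0,"z": 0.002,"ax": 0,"ay": 0,"az": 0},{"fingers": -0.8,"x": 0,"y": 0,"z": 0.002,"ax": 0,"ay": 0,"az": 0},{"fingers": -0.8,"x": 0,"y": 0,"z": 0,"ax": 0,"ay": 0,"az": 0}]'

```text
clock: 43.92
tcp_pos: [0.5945, 0.2304, 0.1208]
orientation: [-2.372, -2.059, 0.001]
contact_force: [-0.1, 0.1, -0.8]
grip_width: 0.0206
gripper_force: 49.4
```

Emit:
arm_command --rows '[{"fingers": -0.8,"x": 0,"y": 0,"z": 0.002,"ax": 0,"ay": 0,"az": 0},{"fingers": -0.8,"x": 0,"y": 0,"z": 0.002,"ax": 0,"ay": 0,"az": 0},{"fingers": -0.8,"x": 0,"y": 0,"z": 0,"ax": 0,"ay": 0,"az": 0}]'

```text
clock: 44.17
tcp_pos: [0.5945, 0.2304, 0.1168]
orientation: [-2.373, -2.059, 0.001]
contact_force: [0.3, -0.5, -0.6]
grip_width: 0.0202
gripper_force: 49.4
```

Emit:
arm_command --rows '[{"fingers": -0.8,"x": 0,"y": 0,"z": 0.002,"ax": 0,"ay": 0,"az": 0},{"fingers": -0.8,"x": 0,"y": 0,"z": 0.002,"ax": 0,"ay": 0,"az": 0},{"fingers": -0.8,"x": 0,"y": 0,"z": 0,"ax": 0,"ay": 0,"az": 0}]'

```text
clock: 44.42
tcp_pos: [0.5945, 0.2304, 0.1128]
orientation: [-2.372, -2.059, 0.001]
contact_force: [-0.2, 0.1, -0.5]
grip_width: 0.0204
gripper_force: 49.4
```

Going in freely, so I'll continue down to a TCP height of about 0.094.

Emit:
arm_command --rows '[{"fingers": -0.8,"x": 0,"y": 0,"z": 0.003,"ax": 0,"ay": 0,"az": 0},{"fingers": -0.8,"x": 0,"y": 0,"z": 0.003,"ax": 0,"ay": 0,"az": 0},{"fingers": -0.8,"x": 0,"y": 0,"z": 0,"ax": 0,"ay": 0,"az": 0}]'

```text
clock: 44.67
tcp_pos: [0.5944, 0.2303, 0.1065]
orientation: [-2.372, -2.059, 0.001]
contact_force: [0.2, -0.4, -1.1]
grip_width: 0.0202
gripper_force: 49.4
```

Emit:
arm_command --rows '[{"fingers": -0.8,"x": 0,"y": 0,"z": 0.003,"ax": 0,"ay": 0,"az": 0},{"fingers": -0.8,"x": 0,"y": 0,"z": 0.003,"ax": 0,"ay": 0,"az": 0},{"fingers": -0.8,"x": 0,"y": 0,"z": 0.003,"ax": 0,"ay": 0,"az": 0},{"fingers": -0.8,"x": 0,"y": 0,"z": 0,"ax": 0,"ay": 0,"az": 0}]'

```text
clock: 45.0
tcp_pos: [0.5944, 0.2303, 0.0975]
orientation: [-2.372, -2.059, 0.001]
contact_force: [-0.9, 0.7, -1.1]
grip_width: 0.0205
gripper_force: 49.4
```

Emit:
arm_command --rows '[{"fingers": -0.8,"x": 0,"y": 0,"z": 0.002,"ax": 0,"ay": 0,"az": 0},{"fingers": -0.8,"x": 0,"y": 0,"z": 0.001,"ax": 0,"ay": 0,"az": 0},{"fingers": -0.8,"x": 0,"y": 0,"z": 0,"ax": 0,"ay": 0,"az": 0}]'

```text
clock: 45.25
tcp_pos: [0.5946, 0.2304, 0.0951]
orientation: [-2.373, -2.059, 0.001]
contact_force: [-0.5, 0.2, -1.2]
grip_width: 0.0202
gripper_force: 49.4
```

Emit:
arm_command --rows '[{"fingers": -0.8,"x": 0,"y": 0,"z": 0.001,"ax": 0,"ay": 0,"az": 0},{"fingers": -0.8,"x": 0,"y": 0,"z": 0.001,"ax": 0,"ay": 0,"az": 0},{"fingers": -0.8,"x": 0,"y": 0,"z": 0,"ax": 0,"ay": 0,"az": 0}]'

```text
clock: 45.5
tcp_pos: [0.5949, 0.2307, 0.0943]
orientation: [2.372, 2.059, 0.0]
contact_force: [-2.2, -1.5, 6.6]
grip_width: 0.0204
gripper_force: 50.2
```

Emit:
arm_command --rows '[{"fingers": -0.8,"x": 0,"y": 0,"z": 0.001,"ax": 0,"ay": 0,"az": 0},{"fingers": -0.8,"x": 0,"y": 0,"z": 0,"ax": 0,"ay": 0,"az": 0}]'

```text
clock: 45.67
tcp_pos: [0.595, 0.2308, 0.0942]
orientation: [2.372, 2.058, 0.001]
contact_force: [-5.2, -3.3, 12.7]
grip_width: 0.0203
gripper_force: 50.9
```

The collar is seated: contact came at 0.0942, against the 0.094 I expected. Release and withdraw.

Emit:
arm_command --rows '[{"fingers": -0.8,"x": 0,"y": 0,"z": -0.0015,"ax": 0,"ay": 0,"az": 0},{"fingers": -0.4,"x": 0,"y": 0,"z": 0,"ax": 0,"ay": 0,"az": 0},{"fingers": 0,"x": 0,"y": 0,"z": 0,"ax": 0,"ay": 0,"az": 0},{"fingers": 0,"x": 0,"y": 0,"z": 0,"ax": 0,"ay": 0,"az": 0},{"fingers": 0,"x": 0,"y": 0,"z": 0,"ax": 0,"ay": 0,"az": 0},{"fingers": 0,"x": 0,"y": 0,"z": -0.02,"ax": 0,"ay": 0,"az": 0},{"fingers": 0,"x": 0,"y": 0,"z": -0.035,"ax": 0,"ay": 0,"az": 0},{"fingers": 0,"x": 0,"y": 0,"z": -0.035,"ax": 0,"ay": 0,"az": 0},{"fingers": 0,"x": -0.03,"y": 0,"z": -0.02,"ax": 0,"ay": 0,"az": 0},{"fingers": 0,"x": -0.03,"y": 0,"z": 0,"ax": 0,"ay": 0,"az": 0}]'

```text
clock: 46.5
tcp_pos: [0.5883, 0.1745, 0.2092]
orientation: [2.367, 2.063, 0.014]
contact_force: [0.8, -0.1, -0.1]
grip_width: 0.0428
gripper_force: 0.0
```

```bash
python3 - <<'E'
from h import *
f=grab('wrist'); P=cloud(f); z=P[...,2]; go(.5956,.2296,.1)
m=(np.hypot(P[...,0]-.5952,P[...,1]-.231)<.02)&(z>.085)&(z<.12); print('pin top (want .098)',m.sum(),np.median(z[m]).round(4),P[m].mean(0).round(4))
topt()
E
```

```text
shift mm [ 66.3  -2.1 105.7] turn [ 0.23  0.2  -0.22] tcp [0.5877 0.1641 0.2059] t 46.5 F [-1.4 -6.4 -2.2] w 0.0429 j [ 0.08  0.49 -0.62  1.73  0.33  1.03 -0.8 ]
pin top (want .098) 617 0.0988 [0.5957 0.2294 0.0984]
hub along 0.0896 lat -0.5575 z 0.0826
```

Emit:
arm_command --rows '[{"fingers": 0,"x": 0,"y": 0,"z": -0.02,"ax": 0,"ay": 0,"az": 0},{"fingers": 0,"x": 0,"y": 0,"z": 0,"ax": 0,"ay": 0,"az": 0},{"fingers": 0,"x": 0,"y": 0,"z": 0,"ax": 0,"ay": 0,"az": 0},{"fingers": 0,"x": 0,"y": 0,"z": 0,"ax": 0,"ay": 0,"az": 0}]'

```text
clock: 46.93
tcp_pos: [0.586, 0.1715, 0.2231]
orientation: [-2.372, -2.06, 0.001]
contact_force: [-0.0, -0.6, -0.5]
grip_width: 0.0429
gripper_force: 0.0
```

```bash
python3 - <<'E'
from h import *
print(r.hand_in())
E
```

```text
the job is handed in; nothing more can be done
None
```

The job is handed in at 47 s: all four bronze bushes stand in the tray's bays, the tray is home against the fork bracket, and the pin is seated to its collar in the bracket; hand-in returned no verdict.

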